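# Check, load and lock a sample shuttle

### The arm

A 7-joint arm with a two-finger parallel gripper is mounted at the origin on a cart in front of the work surface, level with it; the furniture and walls round the work are solid. World frame = base frame: x ahead of the robot, y to its left, z up, the work surface at z = 0. Lengths are in m, angles in degrees, forces in N, time in s.
With the tool pointing down it reaches from about 0.425 to 0.875 m from the base axis. Payload 4.7 kg.
Tool frame: the origin (TCP) lies at the very end of the fingers, on their centre line; the grasp point (between the pads) lies 19 mm behind it; z points along the fingers, y is the line along which they close (so a half turn about z gives the same grasp; the last joint's range is limited). The gripper opens to 87 mm and grips with 3 to 60 N. Pads are 19 mm wide; open, the fingers measure 117 mm over their backs; the gripper's body (75 mm by 190 mm) begins 51 mm behind the grasp point.
Start: joints at [-76.312, 18.392, -4.016, 83.108, 1.295, 78.541, -3.26], TCP at [0.145, 0.634, 0.223] pointing down, gripper open.
Joint ranges: [-163.93, 163.93], [-17.29, 119.83], [-79.2, 71.16], [3.27, 140.29], [-89.18, 269.18], [5.43, 117.66], [-154.24, 154.24]. Speed limits (degrees/s): [147.25, 147.25, 180, 180, 180, 180, 180].

### API

Orientations are given as [roll, pitch, yaw] about the fixed x, y, z axes, in that order (R = Rz(yaw) Ry(pitch) Rx(roll)).
In Python, from cell import get_obs, read_camera, sign_off, silhouettes gives the robot as it stands.
- The arm moves only by the tool play_rows, never from a script. Its argument "steps" is a list that holds one entry, the list of rows, each a list of 7 numbers: the shift along the tool's x, y, z in m, then the turn, a rotation vector about the tool's x, y, z in rad, then the finger opening in m, from 0 to 0.087. A call has 1 to 12 rows; each row shifts and turns the commanded pose from where the row before left it, along the tool's axes as they then stand; what a row does not reach is not made up. A row lasts 1/10 s, in which the tool goes at most 50 mm and 8.59 degrees, less where a joint would pass 70% of its speed; a pose out of reach is approached as far as the arm can. A call is refused whole if a number of a shift passes 0.05 or a number of a turn 0.15, either way. A call with a gripper value outside its range is refused whole. The fingers move at their own pace and stop on an object; "force" is the grip in N (left out, the last holds). Time passes only in rows, so rows that do not move let the fingers close. It gives the time, the measured TCP pose, the force, the opening and the grip force at its end, in the units of the state.
- get_obs(): the state, without advancing time (a new reading comes with each control period).
- read_camera(name): name is "side" or "top" or "wrist"; returns a dict with "frame" (400x640x3 uint8, red, green, blue), "intrinsics" (3x3 intrinsics, pixels), "view" (4x4, takes a point from world to camera coordinates). Camera axes: x right, y up, looking along -z (the intrinsics and any distortion apply to the point x, -y, -z); pixel columns grow to the right and rows downward; lengths in m; the calibration is good to about 2 mm. A picture is of the moment at which its call begins. There is no depth.
- sign_off(): hands the job in; it is judged then, once.
Trained networks look in the newest picture that a camera, given by its name, has taken for a name from the list of things; names that differ only in an ending like _2 or _b are one class to them, and where a whole thing is asked for, a point or a joint stands for the part that bears it (a point fixed in the world has none). Each returns a list of dicts, best first, with "p" (0 to 1); they miss things now and then, are a little off and sometimes report something else, mostly with a low value. They report only what shows in the picture. A call takes as long as a camera call.
- silhouettes(camera, name): "pixels" (400x640 bool, what is visible of it) and "extent" ([left, top, right, bottom] in pixels, round what is visible of it).
The state is a dict: "time_s": time; "qpos": joint angles; "joint_velocities": joint speeds; "effort": joint torques, N m; "tool_pos": TCP position; "tool_rot": TCP orientation; "force": force on the tool from outside, world axes, zero at the start; "wrist_torque": the same for the moment, N m; "grip_width": finger opening in m; "grasp_force": force on a finger pad.
Only numpy, scipy, OpenCV 4.12 (cv2) and the standard library are available. Lean on these libraries where they do the work, as an engineer would, in place of code of your own. Each camera call takes 0.05 s, during which the arm holds its last target. There are 200 camera calls.

### The job

Get the sample shuttle ready: pull the locking toggle's bat outward, flip it to free (away from you, green dot) and let it spring in, then stroke the empty carriage by its handle through its full travel to the far end (on your right) and all the way back home to check that it runs free. Then, with the carriage at home, stand every reagent bottle from the bench upright on its deck, slide the loaded carriage fully to the far end, and pull and flip the toggle back to locked (toward you, red dot) so that its bat sits fully in. Leave the dish, tape and marker alone.

Things in the scene. Friction and masses are not known exactly. Their poses are not given: they have to be found in the camera images.
- shuttle: Sample shuttle fixed to the bench: white base 90 x 356 x 12 mm, from y = -144 to +212 mm in its frame. Origin on the bench, midway along the rods; y axis along the rods toward the switch end (robot's left), z up, -x side faces the robot. End blocks at y = -137 and 137 mm, tops 32 mm up. Grey switch housing 76 x 64 mm, 49 mm high, centred at (0, 176 mm); the steel gate on it rises to 65 mm.
- toggle_hinge (a point): The hinge of the locking toggle, inside the switch housing, 40 mm above the bench. The hinge line is parallel to the shuttle's y axis.
- toggle_cap (a point): Centre of the red cap of the locking toggle's bat: an upright barrel 18 mm across and 28 mm long (narrower at its ends), 54 mm from the hinge while the bat is in. z axis: along the bat, outward. Pinched from above with the fingers on its sides toward the shuttle's +y and -y, it swings between them.
- toggle (a joint): Angle of the locking toggle, rad. 0 = locked: the bat leans 0.4 rad from upright toward the shuttle's -x side (red dot). 0.8 = free: it leans 0.4 rad toward the +x side (green dot). A pin in the bat stands in the gate: with the bat in, it moves only about 0.1 rad. Light friction (about 1 N at the cap) keeps it in place.
- toggle_bat (a joint): How far the bat is pulled outward along itself, m: 0 = fully in, 0.012 = stop. A spring pulls it in, 5 N at first, 9 N at the stop. It must be out at least 9 mm to pass the gate, and springs back in, into the new notch, when let go at either end of the swing.
- deck (a point): Centre of the carriage's white deck, on its upper surface, 38 mm above the bench. The deck is 66 mm (shuttle x) by 150 mm (shuttle y) inside 4 mm blue walls that stand 28 mm above it; room for three bottles in one row along y, 50 mm apart. Axes parallel to the shuttle's.
- carriage_handle (a point): Grip point of the carriage's black upright handle, 10 mm below its top: a bar 18 mm (shuttle x) by 14 mm (shuttle y), rising from 38 to 96 mm above the bench, 70 mm from the deck's centre on the -x side.
- carriage (a joint): Carriage position, m: 0 = home, at the switch end (where it starts); 0.100 = far end, 100 mm toward the shuttle's -y (robot's right). Sliding takes about 3 N at 0.1 m/s. While the toggle is locked, a lock bar below the deck holds the carriage at either end; it cannot be locked while the carriage stands 4 to 24 mm short of either end.
- column_edge (a point): A point 100 mm above the bench on the nearest upright edge of the fixed grey service column, which rises past the arm. From this edge its faces run back to the right, to 137 mm farther in x and 165 mm less in y, and back to the left, to 78 mm farther in x and 66 mm more in y. Keep the arm and gripper clear of it.
- petri_mid (a point): Bystander: petri dish, 61 mm across, 15 mm high, lying to the left of the shuttle; leave it alone. Site 8 mm above its underside.
- tape_mid (a point): Bystander: roll of green tape, 77 mm across, 19 mm high, lying flat to the left; leave it alone. Site 8 mm above its underside.
- marker_mid (a point): Bystander: white marker pen with a black cap, 126 mm long, 14 mm thick, lying behind the shuttle; leave it alone. Site 8 mm above its underside.
- bottle_a_mid (a point): Small white reagent bottle with a white screw cap, 68 mm high, 42 mm in diameter up to 55 mm, cap 31 mm in diameter; smooth (friction about 0.5), 0.08 to 0.15 kg, heavy at the foot; may be absent. Site on its axis, 34 mm above its underside; z axis up along the bottle. It starts upright on the bench to the right of the shuttle, 55 mm or more from the next bottle, axis to axis.
- bottle_b_mid (a point): Small white reagent bottle with a red screw cap, 68 mm high, 42 mm in diameter up to 55 mm, cap 31 mm in diameter; smooth (friction about 0.5), 0.08 to 0.15 kg, heavy at the foot; may be absent. Site on its axis, 34 mm above its underside; z axis up along the bottle. It starts upright on the bench to the right of the shuttle, 55 mm or more from the next bottle, axis to axis.
- bottle_c_mid (a point): Small white reagent bottle with a blue screw cap, 68 mm high, 42 mm in diameter up to 55 mm, cap 31 mm in diameter; smooth (friction about 0.5), 0.08 to 0.15 kg, heavy at the foot; may be absent. Site on its axis, 34 mm above its underside; z axis up along the bottle. It starts upright on the bench to the right of the shuttle, 55 mm or more from the next bottle, axis to axis.

How it is judged (in metres and radians):
On the way, in this order (a step that is already met when the one before it is completed fails the run):
1. the toggle's bat is pulled outward at the start (value of joint toggle_bat above 0.006 m and value of joint carriage below 0.004 m), for 0.05 s.
2. the toggle is flipped to free and its bat has sprung back in (value of joint toggle above 0.7 rad and value of joint toggle_bat below 0.003 m), for 0.2 s.
3. the carriage is stroked to the far end (value of joint carriage above 0.096 m), for 0.1 s.
4. and back home (value of joint carriage below 0.004 m), for 0.1 s.
5. all bottles stand on the deck, let go, with the carriage at home (x of bottle_a_mid in the frame of deck between -0.033 and 0.033 m and y of bottle_a_mid in the frame of deck between -0.076 and 0.076 m and z of bottle_a_mid in the frame of deck between 0.026 and 0.042 m and angle between each of bottle_a_mid, bottle_b_mid, bottle_c_mid's own z axis and vertical below 0.15 rad and x of bottle_b_mid in the frame of deck between -0.033 and 0.033 m and y of bottle_b_mid in the frame of deck between -0.076 and 0.076 m and z of bottle_b_mid in the frame of deck between 0.026 and 0.042 m and x of bottle_c_mid in the frame of deck between -0.033 and 0.033 m and y of bottle_c_mid in the frame of deck between -0.076 and 0.076 m and z of bottle_c_mid in the frame of deck between 0.026 and 0.042 m and contact force between the fingers and bottle_a below 0.1 N and contact force between the fingers and bottle_b below 0.1 N and contact force between the fingers and bottle_c below 0.1 N and value of joint carriage below 0.006 m), for 0.3 s.
6. the loaded carriage is at the far end (value of joint carriage above 0.096 m and x of bottle_a_mid in the frame of deck between -0.033 and 0.033 m and y of bottle_a_mid in the frame of deck between -0.076 and 0.076 m and z of bottle_a_mid in the frame of deck between 0.026 and 0.042 m and angle between each of bottle_a_mid, bottle_b_mid, bottle_c_mid's own z axis and vertical below 0.15 rad and x of bottle_b_mid in the frame of deck between -0.033 and 0.033 m and y of bottle_b_mid in the frame of deck between -0.076 and 0.076 m and z of bottle_b_mid in the frame of deck between 0.026 and 0.042 m and x of bottle_c_mid in the frame of deck between -0.033 and 0.033 m and y of bottle_c_mid in the frame of deck between -0.076 and 0.076 m and z of bottle_c_mid in the frame of deck between 0.026 and 0.042 m), for 0.2 s.
7. the bat is pulled outward again there (value of joint toggle_bat above 0.006 m and value of joint carriage above 0.096 m), for 0.05 s.
At the end, for the whole second after the job is handed in: The toggle is locked (within 0.1 rad) with its bat fully in (within 3 mm), the carriage is at the far end (within 5 mm), and every bottle present stands upright (within 0.15 rad) and still on the deck inside its walls (value of joint toggle below 0.1 rad and value of joint toggle_bat below 0.003 m and value of joint carriage above 0.095 m and x of bottle_a_mid in the frame of deck between -0.033 and 0.033 m and y of bottle_a_mid in the frame of deck between -0.076 and 0.076 m and z of bottle_a_mid in the frame of deck between 0.026 and 0.042 m and angle between each of bottle_a_mid, bottle_b_mid, bottle_c_mid's own z axis and vertical below 0.15 rad and x of bottle_b_mid in the frame of deck between -0.033 and 0.033 m and y of bottle_b_mid in the frame of deck between -0.076 and 0.076 m and z of bottle_b_mid in the frame of deck between 0.026 and 0.042 m and x of bottle_c_mid in the frame of deck between -0.033 and 0.033 m and y of bottle_c_mid in the frame of deck between -0.076 and 0.076 m and z of bottle_c_mid in the frame of deck between 0.026 and 0.042 m and linear speed of each of bottle_a, bottle_b, bottle_c below 0.02 m/s); the robot touches nothing.
It fails at once if the dish, the tape or the marker is moved more than 25 mm (distance of any of petri_mid, tape_mid, marker_mid from where it was at the start of the episode above 0.025 m).
Of bottle_a, bottle_b, bottle_c only 2 to 3 are there at a start; the rules pass over those that are not, and their reading is None.
At some moment in a run one of bottle_a, bottle_b, bottle_c may be knocked a few centimetres aside while the robot is not near it.
Once in a run the grip may slacken for a moment while it holds something.
It also fails if it takes over 210 s, if anything falls off the work surface, if the arm or the gripper's body presses on something with over 40 N, if the wrist force passes 120 N, or if a joint passes its speed limit or range.

## Working session

There is one attempt and no reset: what is moved stays moved. The work goes in short steps, Python scripts to look and compute and a tool call to move; the robot and the scene stay as the last step left them, time stands still between calls to the robot, and variables do not carry over. Pictures are saved under pics/ and viewed, at most 14 in all, crops included, and the job is handed in when it is done.

Besides the shell and the picture viewer there is one more tool, called as name([rows], argument=value, ...), one row to a line, values as JSON. play_rows: Moves the arm, as the interface text tells. Its arguments: {"type":"object","properties":{"steps":{"type":"array","items":{"type":"array","items":{"type":"array","items":{"type":"number"}}}},"force":{"type":"number"}},"required":["steps"]}

```bash
ls; mkdir -p pics; cat > h.py <<'E'
import numpy as np, cv2
from cell import *
def cam(n):
    c=read_camera(n); c['K']=np.array(c['intrinsics']); c['V']=np.array(c['view']); return c
def proj(c,P):
    P=np.atleast_2d(P); q=(c['V'][:3,:3]@P.T).T+c['V'][:3,3]; q=q*[1,-1,-1]
    u=(c['K']@q.T).T; return u[:,:2]/u[:,2:]
def unproj(c,uv,z):
    R=c['V'][:3,:3]; o=-R.T@c['V'][:3,3]
    d=np.linalg.inv(c['K'])@np.array([uv[0],uv[1],1.]); d=R.T@(d*[1,-1,-1])
    return o+d*(z-o[2])/d[2]
def save(c,n): cv2.imwrite('pics/'+n,cv2.cvtColor(c['frame'],cv2.COLOR_RGB2BGR))
E
python3 - <<'E'
from h import *
print(get_obs())
for n in ['top','side']:
    c=cam(n); save(c,n+'0.png'); print(n,c['K'].round(1).tolist(),c['V'].round(3).tolist(),c.keys())
    for k in ['shuttle','toggle_cap','deck','carriage_handle','bottle_a_mid','petri_mid','tape_mid','marker_mid','toggle']:
        for s in silhouettes(n,k)[:4]:
            ys,xs=np.nonzero(s['pixels']); 
            if len(xs): print(n,k,round(s['p'],2),[int(v) for v in s['extent']],xs.mean().round(1),ys.mean().round(1),len(xs))
E
```

```text
pics
{'time_s': 0.0, 'qpos': array([-76.31267281,  18.44091278,  -4.01227059,  83.17551157,
         1.29505069,  78.53996587,  -3.26313137]), 'joint_velocities': array([-0.0893437 ,  0.03773971,  0.019312  , -0.14056137,  0.10107344,
        0.02721032, -0.02327149]), 'effort': array([-1.99664532e-05, -4.91283381e+01, -4.04036539e-01, -3.12524128e+01,
       -6.41645584e-02,  4.36808739e-02,  1.55156176e-04]), 'tool_pos': array([0.14484652, 0.63308695, 0.22143472]), 'tool_rot': array([-1.79888842e+02,  6.80935113e-03,  1.67116227e+02]), 'force': array([0.14641794, 0.55592026, 0.03325835]), 'wrist_torque': array([-0.00854628,  0.03273578, -0.01173769]), 'grasp_force': 0.0, 'grip_width': 0.08716127608548178}
top [[506.5, 0.0, 321.6], [0.0, 506.5, 200.9], [0.0, 0.0, 1.0]] [[0.007, -1.0, -0.016, 0.174], [0.984, 0.004, 0.179, -0.563], [-0.178, -0.017, 0.984, -1.097], [0.0, 0.0, 0.0, 1.0]] dict_keys(['frame', 'intrinsics', 'view', 'K', 'V'])
top shuttle 0.56 [211, 180, 369, 233] 290.5 204.8 6149
top shuttle 0.2 [438, 223, 460, 239] 448.5 230.4 333
top toggle_cap 0.67 [217, 197, 233, 205] 
[... 516 characters left out ...]
.0, 0.0, 1.0]] [[0.999, 0.036, -0.001, -0.538], [-0.024, 0.673, 0.739, -0.146], [0.027, -0.739, 0.673, -1.022], [0.0, 0.0, 0.0, 1.0]] dict_keys(['frame', 'intrinsics', 'view', 'K', 'V'])
side shuttle 0.81 [302, 138, 337, 246] 321.3 197.9 2426
side toggle_cap 0.41 [324, 136, 335, 156] 327.3 146.3 86
side deck 0.94 [300, 159, 333, 205] 321.6 182.3 1028
side carriage_handle 0.7 [299, 157, 339, 208] 321.5 182.4 1174
side bottle_a_mid 0.77 [265, 249, 282, 275] 275.4 264.5 400
side petri_mid 0.67 [283, 152, 300, 161] 290.9 155.8 198
side tape_mid 0.19 [284, 283, 311, 318] 296.4 299.7 520
side marker_mid 0.26 [299, 161, 338, 207] 321.4 183.1 1189
side toggle 0.62 [321, 139, 330, 157] 327.2 145.8 58
```

```bash
cd pics; ls
```

```text
side0.png
top0.png
```

View pics/top0.png

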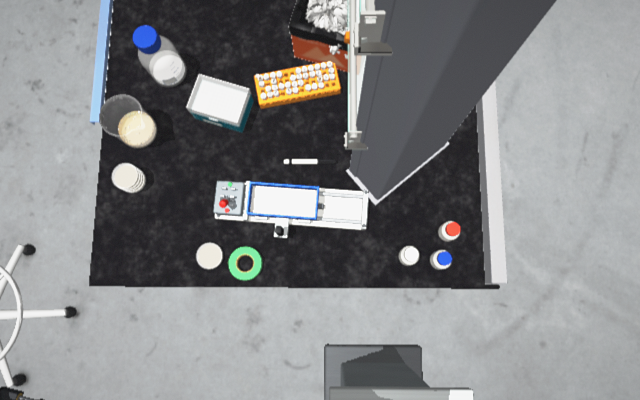

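View pics/side0.png

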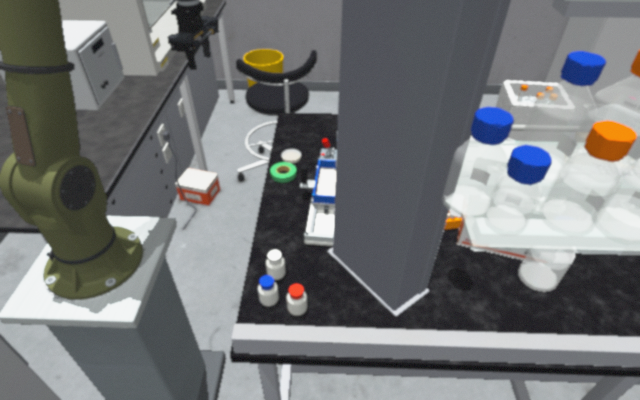

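The top view shows the shuttle at px (211–369, 180–233) with the cap red at about (224, 203). The handle is at (281, 230), the column edge at (376, 203), and bottles white (409, 255), red (450, 230) and blue (442, 260). All three bottles are present.

```bash
python3 - <<'E'
from h import *
c=cam('top'); f=c['frame'][165:275,195:395]
cv2.imwrite('pics/crop1.png',cv2.cvtColor(cv2.resize(f,None,fx=4,fy=4,interpolation=cv2.INTER_CUBIC),cv2.COLOR_RGB2BGR))
print(proj(c,[[0,0,0],[.6,0,0],[.6,.3,0]]).round(1).tolist())
R=c['V'][:3,:3]; print('campos',(-R.T@c['V'][:3,3]).round(3))
for n,uv,z in [('edge',(376,203),0),('w',(409,250),.068),('r',(452,229),.068),('b',(443,258),.068),('handle',(279.5,231),.096),('petri',(209,255),.015),('tape',(245.5,262.6),.019),('marker',(300,161),.01)]:
    print(n,unproj(c,uv,z).round(3))
c=cam('wrist');save(c,'w0.png')
E
```

```text
[[402.0, 461.0], [396.5, 189.4], [270.5, 188.9]]
campos [0.357 0.158 1.182]
edge [0.567 0.049 0.   ]
w [ 0.451 -0.016  0.068]
r [ 0.497 -0.111  0.068]
b [ 0.434 -0.089  0.068]
handle [0.488 0.267 0.096]
petri [0.441 0.436 0.015]
tape [0.424 0.351 0.019]
marker [0.666 0.23  0.01 ]
```

View pics/crop1.png

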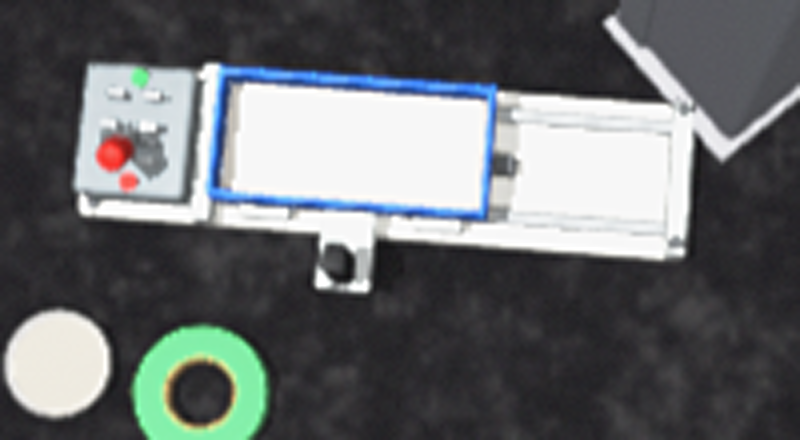

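View pics/w0.png

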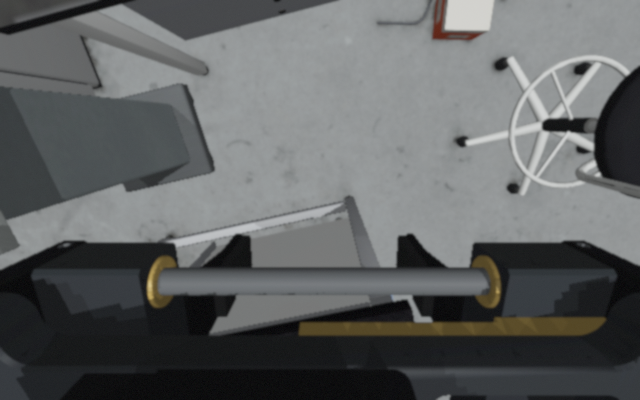

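The crop shows the housing at top-left with the red cap at crop px (115,153), the blue walls with corners near (218,67), (496,87), (488,218) and (209,200), the handle top at (340,262), and the column edge at (722,158). I'll fit the shuttle pose to these.

```bash
python3 - <<'E'
from h import *
from scipy.optimize import least_squares
c=cam('top')
# (shuttle x,y,z, dependsdeck), crop px
D=[((-.045,-.144,.012,0),(684,259)),((-.045,.212,.006,0),(79,215)),((.045,-.144,.022,0),(694,106)),
((.037,.079,.066,1),(218,67)),((.037,-.079,.066,1),(496,87)),((-.037,-.079,.066,1),(488,218)),((-.037,.079,.066,1),(209,200)),
((.038,.208,.049,0),(89,64)),((-.038,.208,.049,0),(75,192)),((-.038,.144,.049,0),(190,200)),((-.07,0,.096,1),(340,261))]
uv=(np.array([d[1] for d in D])+.5)/4-.5+[195,165]
def w(p,P):
    P=np.array(P,float);s,k=np.sin(p[2]),np.cos(p[2]);y=P[:,1]+P[:,3]*p[3]
    return np.c_[p[0]+k*P[:,0]-s*y,p[1]+s*P[:,0]+k*y,P[:,2]]
f=lambda p:(proj(c,w(p,[d[0] for d in D]))-uv).ravel()
r=least_squares(f,[.53,.21,0,.05],loss='soft_l1')
p=r.x;print(p.round(4),np.degrees(p[2]),f(p).reshape(-1,2).round(1).tolist())
for n,q in dict(cap=(-.021,.176,.09,0),hinge=(0,.176,.04,0),handle=(-.07,0,.086,1),deck=(0,0,.038,1),green=(.021,.176,.09,0)).items(): print(n,w(p,[q])[0].round(4))
capuv=((115+.5)/4-.5+195,(153+.5)/4-.5+165); X=unproj(c,capuv,.097)
s,k=np.sin(p[2]),np.cos(p[2]);d=X[:2]-p[:2];print('cap meas',X, 'local',k*d[0]+s*d[1],-s*d[0]+k*d[1])
E
```

```text
[ 0.5572  0.214  -0.0697  0.0496] -3.9907606762775947 [[0.7, 0.1], [0.5, 0.2], [0.8, -0.4], [0.5, 0.3], [0.7, 0.3], [0.2, -0.0], [-0.6, -0.7], [-0.3, -0.3], [-0.6, 0.3], [-1.4, 0.4], [-0.8, -0.3]]
cap [0.5485 0.391  0.09  ]
hinge [0.5695 0.3896 0.04  ]
handle [0.4908 0.2683 0.086 ]
deck [0.5607 0.2635 0.038 ]
green [0.5904 0.3881 0.09  ]
cap meas [0.54866334 0.39061584 0.097     ] local -0.020835115064612317 0.17559521877461715
```

play_rows([
  [[0,0,0,0,0,-0.078,0.087],[0,0,0,0,0,-0.077,0.087],[-0.042,-0.0213,0.004,0,0,0,0.087],[-0.042,-0.0213,0.004,0,0,0,0.087],[-0.042,-0.0213,0.004,0,0,0,0.087],[-0.042,-0.0213,0.004,0,0,0,0.087],[-0.042,-0.0213,0.004,0,0,0,0.087],[-0.042,-0.0213,0.004,0,0,0,0.087],[-0.042,-0.0213,0.004,0,0,0,0.087],[-0.042,-0.0213,0.004,0,0,0,0.087],[-0.042,-0.0213,0.004,0,0,0,0.087],[-0.042,-0.0213,0.004,0,0,0,0.087]],
])

```text
time_s: 2.35
tool_pos: [0.5505, 0.3909, 0.1827]
tool_rot: [180.0, 0.0, 176.0]
force: [-0.0, 0.9, -0.3]
grip_width: 0.0871
grasp_force: 0.0
```

```bash
cat >> h.py <<'E'
def plan(x,y,z,yaw):
    o=get_obs();p=np.array(o['tool_pos']);a=np.radians(yaw)
    d=np.array([x,y,z])-p; d0=(yaw-o['tool_rot'][2]+180)%360-180
    print('at',p.round(4),np.round(o['tool_rot'],1),'turn z',round(-np.radians(d0),3),'shift@targetyaw',(round(np.cos(a)*d[0]+np.sin(a)*d[1],4),round(np.sin(a)*d[0]-np.cos(a)*d[1],4),round(-d[2],4)),'F',np.round(o['force'],1),'w',round(o['grip_width'],4),round(o['grasp_force'],1),'t',round(o['time_s'],1))
S0=np.array([.5572,.214]);TH=-.0697
def sh(x,y,z=0): return np.array([S0[0]+np.cos(TH)*x-np.sin(TH)*y,S0[1]+np.sin(TH)*x+np.cos(TH)*y,z])
def loc(P): d=np.array(P[:2])-S0; return np.array([np.cos(TH)*d[0]+np.sin(TH)*d[1],-np.sin(TH)*d[0]+np.cos(TH)*d[1]])
E
python3 - <<'E'
from h import *
plan(.5485,.391,.18,176)
c=cam('wrist');save(c,'w1.png');print((-c['V'][:3,:3].T@c['V'][:3,3]).round(3),c['V'][:3,:3].round(2).tolist())
print(proj(c,[sh(-.021,.176,.104),sh(-.07,.0496,.096)]).round(1).tolist())
for s in silhouettes('wrist','toggle_cap'): ys,xs=np.nonzero(s['pixels']);print(s['p'],s['extent'],xs.mean(),ys.mean())
E
```

```text
at [0.5505 0.3909 0.1827] [180.   0. 176.] turn z 0.0 shift@targetyaw (np.float64(0.002), np.float64(-0.0), np.float64(0.0027)) F [-0.   0.9 -0.3] w 0.0871 0.0 t 2.4
[0.474 0.397 0.346] [[0.07, 1.0, 0.0], [-0.96, 0.07, -0.28], [-0.28, 0.02, 0.96]]
[[323.0, 209.2], [172.0, 150.6]]
0.83 [310.4, 196.9, 341.9, 212.9] 326.05 206.79782608695652
```

View pics/w1.png

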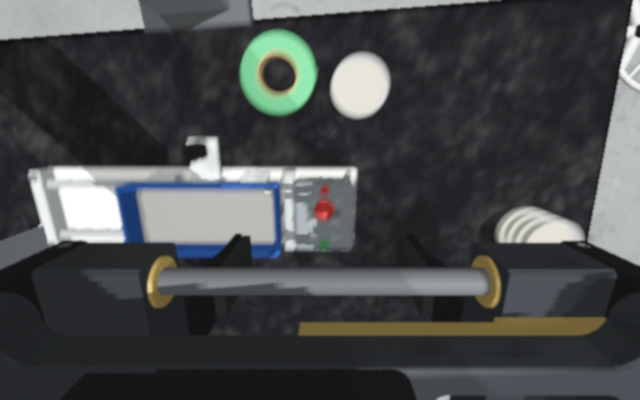

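```bash
python3 - <<'E'
from h import *
c=cam('wrist');print(c['K'].tolist())
for n,P in dict(tape=(.424,.351,.019),petri=(.441,.436,.015),wTL=sh(-.037,.1286,.066),wTR=sh(-.037,-.0294,.066),baseR=sh(-.045,-.144,.012),baseL=sh(-.045,.212,.012),h=sh(-.07,.0496,.096)).items(): print(n,proj(c,P).round(1).tolist())
f=c['frame'][120:270,0:400];cv2.imwrite('pics/w1c.png',cv2.cvtColor(cv2.resize(f,None,fx=2,fy=2,interpolation=cv2.INTER_CUBIC),cv2.COLOR_RGB2BGR))
E
```

```text
[[294.63638523947935, 0.0, 323.6734318493933], [0.0, 294.63638523947935, 203.6906888222861], [0.0, 0.0, 1.0]]
tape [[281.1, 64.0]]
petri [[365.5, 75.2]]
wTL [[281.2, 175.7]]
wTR [[117.2, 177.6]]
baseR [[47.5, 162.5]]
baseL [[361.8, 158.7]]
h [[179.0, 144.4]]
```

View pics/w1c.png

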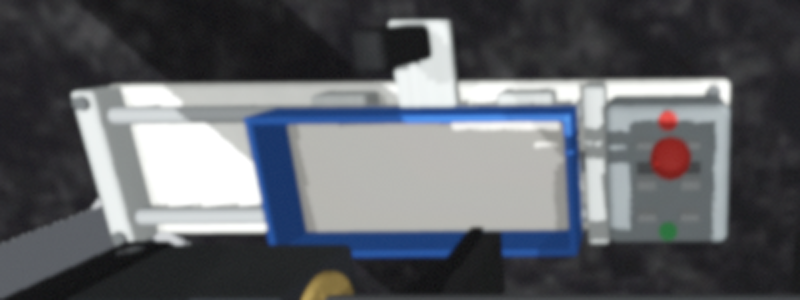

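The wrist view agrees with the fit: the cap is at px (324,209) against a predicted (323,209), and the wall corners and tape also match. I'll descend on the cap and grip it.

play_rows([
  [[0.002,0,0.02,0,0,0,0.05],[0,0,0.03,0,0,0,0.05],[0,0,0.03,0,0,0,0.05],[0,0,0.02,0,0,0,0.05],[0,0,0.008,0,0,0,0.05],[0,0,0,0,0,0,0.04],[0,0,0,0,0,0,0.0],[0,0,0,0,0,0,0.0],[0,0,0,0,0,0,0.0],[0,0,0,0,0,0,0.0],[0,0,0,0,0,0,0.0],[0,0,0,0,0,0,0.0]],
], force=40)

```text
time_s: 3.7
tool_pos: [0.5475, 0.393, 0.0756]
tool_rot: [179.9, 0.1, 176.0]
force: [0.8, 1.4, 3.2]
grip_width: 0.0165
grasp_force: 40.0
```

play_rows([
  [[0.0012,0,-0.0028,0,0,0,0],[0.0012,0,-0.0028,0,0,0,0],[0.0012,0,-0.0028,0,0,0,0],[0.0011,0,-0.0026,0,0,0,0],[0,0,0,0,0,0,0],[0,0,0,0,0,0,0]],
], force=40)

```text
time_s: 4.3
tool_pos: [0.5435, 0.393, 0.0846]
tool_rot: [179.9, 0.1, 176.0]
force: [5.9, 4.9, -7.3]
grip_width: 0.0169
grasp_force: 39.9
```

play_rows([
  [[0.0006,0,-0.0014,0,0,0,0],[0,0,0,0,0,0,0],[-0.0061,0,-0.0022,0,0,0,0],[-0.0063,0,-0.0016,0,0,0,0],[-0.0064,0,-0.001,0,0,0,0],[-0.0065,0,-0.0003,0,0,0,0],[-0.0065,0,0.0003,0,0,0,0],[-0.0064,0,0.001,0,0,0,0],[-0.0063,0,0.0016,0,0,0,0],[-0.0061,0,0.0022,0,0,0,0],[0,0,0,0,0,0,0],[0,0,0,0,0,0,0]],
], force=40)

```text
time_s: 5.5
tool_pos: [0.5881, 0.3899, 0.0844]
tool_rot: [-179.9, -0.5, 176.1]
force: [-4.4, 3.8, -5.8]
grip_width: 0.0166
grasp_force: 40.0
```

play_rows([
  [[-0.002,0,0.001,0,0,0,0],[-0.002,0,0.001,0,0,0,0],[-0.001,0,0,0,0,0,0],[0,0,0,0,0,0,0]],
], force=40)

```text
time_s: 5.9
tool_pos: [0.592, 0.3898, 0.0825]
tool_rot: [-179.9, -0.6, 176.1]
force: [-6.6, 3.2, -5.0]
grip_width: 0.0163
grasp_force: 40.0
```

play_rows([
  [[0.001,0,0.003,0,0,0,0],[0.001,0,0.003,0,0,0,0],[0,0,0,0,0,0,0.05],[0,0,0,0,0,0,0.05],[0,0,0,0,0,0,0.05],[0,0,0,0,0,0,0.05],[0,0,-0.04,0,0,0,0.05],[0,0,-0.04,0,0,0,0.05],[0,0,-0.03,0,0,0,0.05],[0.04,-0.02,0,0,0,0,0.05],[0.04,-0.02,0,0,0,0,0.05]],
])

```text
time_s: 7.0
tool_pos: [0.5136, 0.3538, 0.1904]
tool_rot: [179.9, 0.2, 175.9]
force: [-1.0, 0.3, 0.5]
grip_width: 0.0499
grasp_force: 0.0
```

```bash
python3 - <<'E'
from h import *
plan(*sh(-.07,.0496,.16),176)
for n in ('top','wrist'):
    c=cam(n)
    f=c['frame'].astype(int);m=(f[...,0]>140)&(f[...,1]<80)&(f[...,2]<80)
    k,l,st,ce=cv2.connectedComponentsWithStats(m.astype(np.uint8))
    print(n,[(ce[i].round(1).tolist(),int(st[i,4])) for i in range(1,k) if st[i,4]>3])
    print('pred free/locked in',proj(c,[sh(.021,.176,.095),sh(-.021,.176,.095),sh(.0257,.176,.107)]).round(1).tolist())
    save(c,n+'2.png')
    if n=='wrist':
        img=cv2.resize(c['frame'][120:270,240:400],None,fx=4,fy=4);cv2.imwrite('pics/w2c.png',img[...,::-1])
E
```

```text
at [0.5136 0.3538 0.1904] [179.9   0.2 175.9] turn z -0.002 shift@targetyaw (np.float64(0.0168), np.float64(-0.0869), np.float64(0.0304)) F [-1.   0.3  0.5] w 0.0499 0.0 t 7.0
top [([306.7, 48.1], 410), ([341.5, 59.7], 126), ([460.0, 229.0], 5), ([446.5, 230.5], 6)]
pred free/locked in [[225.5, 184.4], [223.4, 203.1], [224.6, 181.1]]
wrist [([369.7, 300.4], 83)]
pred free/locked in [[368.8, 290.1], [370.6, 250.6], [370.4, 301.5]]
```

View pics/wrist2.png

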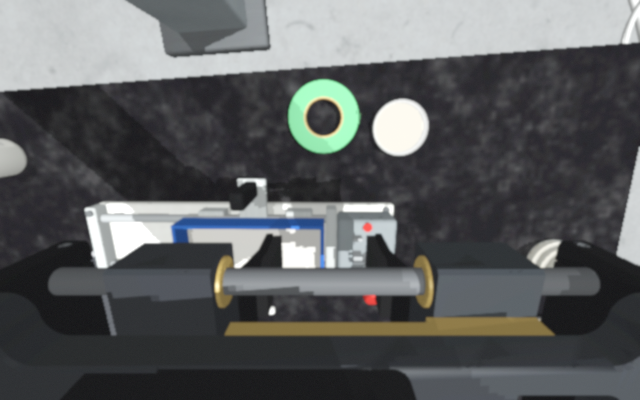

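play_rows([
  [[0.017,-0.03,0,0,0,0,0.05],[0,-0.03,0,0,0,0,0.05],[0,-0.027,0,0,0,0,0.05],[0,0,0,0,0,0,0.05]],
])

```text
time_s: 7.5
tool_pos: [0.4914, 0.2638, 0.19]
tool_rot: [-179.9, 0.1, 175.6]
force: [-0.3, -1.0, -0.2]
grip_width: 0.0501
grasp_force: 0.0
```

```bash
python3 - <<'E'
from h import *
plan(*sh(-.07,.0496,.16),176)
im=[]
for n in ('top','side','wrist'):
    c=cam(n)
    f=c['frame'].astype(int);m=(f[...,0]>120)&(f[...,1]<80)&(f[...,2]<80)
    k,l,st,ce=cv2.connectedComponentsWithStats(m.astype(np.uint8))
    P=proj(c,[sh(.021,.176,.09),sh(-.021,.176,.09),sh(.0257,.176,.101)])
    print(n,[(ce[i].round(1).tolist(),st[i].tolist()) for i in range(1,k) if st[i,4]>3 and np.linalg.norm(ce[i]-P[0])<70])
    print('pred free/locked in/ free out',P.round(1).tolist())
    u,v=P[0].astype(int);r=25 if n!='wrist' else 60
    im.append(cv2.resize(c['frame'][max(v-r,0):v+r,max(u-r,0):u+r],(260,260),interpolation=cv2.INTER_CUBIC))
cv2.imwrite('pics/three.png',np.hstack(im)[...,::-1])
E
```

```text
at [0.4914 0.2638 0.19  ] [-1.799e+02  1.000e-01  1.756e+02] turn z -0.006 shift@targetyaw (np.float64(0.0009), np.float64(0.0045), np.float64(0.03)) F [-0.3 -1.  -0.2] w 0.0501 0.0 t 7.5
top []
pred free/locked in/ free out [[225.9, 184.8], [223.8, 203.5], [225.2, 181.7]]
side []
pred free/locked in/ free out [[338.8, 144.4], [324.5, 143.5], [340.5, 141.3]]
wrist []
pred free/locked in/ free out [[447.8, 290.5], [452.7, 252.6], [451.8, 301.0]]
```

View pics/three.png

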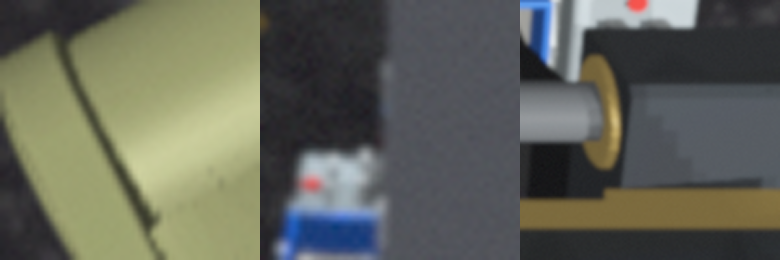

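play_rows([
  [[-0.03,0.034,-0.005,0,0,0,0.05],[-0.03,0.034,-0.005,0,0,0,0.05],[-0.03,0.034,-0.005,0,0,0,0.05],[-0.03,0.034,-0.005,0,0,0,0.05],[0,0,0,0,0,0,0.05],[0,0,0,0,0,0,0.05]],
])

```text
time_s: 8.25
tool_pos: [0.6184, 0.3979, 0.2065]
tool_rot: [-179.9, -0.1, 176.1]
force: [-0.4, -0.5, -0.7]
grip_width: 0.05
grasp_force: 0.0
```

```bash
python3 - <<'E'
from h import *
plan(*sh(-.07,.0496,.16),176)
for n in ('wrist',):
    c=cam(n)
    f=c['frame'].astype(int);m=(f[...,0]>110)&(f[...,1]<80)&(f[...,2]<80)
    k,l,st,ce=cv2.connectedComponentsWithStats(m.astype(np.uint8))
    P=proj(c,[sh(.021,.176,.09),sh(.0264,.176,.1025),sh(.0257,.176,.101),sh(.031,.176,.1135)])
    print(n,[(ce[i].round(1).tolist(),st[i].tolist()) for i in range(1,k) if st[i,4]>3 and np.linalg.norm(ce[i]-P[0])<70])
    print('pred in ctr,top/ out ctr,top',P.round(1).tolist())
    u,v=P[0].astype(int)
    cv2.imwrite('pics/cap3.png',cv2.resize(f[v-60:v+40,u-60:u+60].astype(np.uint8),None,fx=4,fy=4)[...,::-1])
E
```

```text
at [0.6184 0.3979 0.2065] [-1.799e+02 -1.000e-01  1.761e+02] turn z 0.002 shift@targetyaw (np.float64(0.1182), np.float64(-0.1382), np.float64(0.0465)) F [-0.4 -0.5 -0.7] w 0.05 0.0 t 8.2
wrist [([312.8, 174.7], [304, 162, 19, 25, 370])]
pred in ctr,top/ out ctr,top [[311.1, 172.7], [310.6, 180.9], [310.6, 179.8], [310.1, 188.4]]
```

View pics/cap3.png

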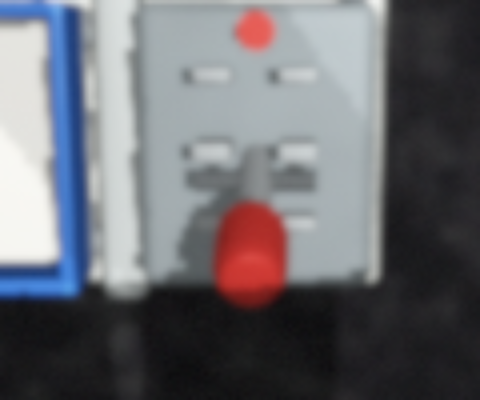

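The cap is on the green side with its centroid at row 174.7, against a prediction of 172.7 for in and 179.8 for out. It's free and sprung in, so I'll go to the handle.

play_rows([
  [[0.03,-0.035,0.005,0,0,0,0.05],[0.03,-0.035,0.005,0,0,0,0.05],[0.03,-0.034,0.005,0,0,0,0.05],[0.028,-0.034,0.005,0,0,0,0.05],[0,0,0,0,0,0,0.05],[0,0,0,0,0,0,0.05]],
])

```text
time_s: 8.9
tool_pos: [0.4906, 0.2657, 0.1903]
tool_rot: [179.9, 0.1, 175.9]
force: [0.4, 1.3, 0.1]
grip_width: 0.0497
grasp_force: 0.0
```

```bash
python3 - <<'E'
from h import *
plan(*sh(-.07,.0496,.067),176)
c=cam('wrist');print(proj(c,[sh(-.07,.0496,.096)]).round(1)); 
for s in silhouettes('wrist','carriage_handle')[:2]: print(s['p'],s['extent'])
f=c['frame'];cv2.imwrite('pics/h4.png',f[60:310,200:450][...,::-1])
E
```

```text
at [0.4906 0.2657 0.1903] [1.799e+02 1.000e-01 1.759e+02] turn z -0.001 shift@targetyaw (np.float64(-0.0), np.float64(0.0027), np.float64(0.1233)) F [0.4 1.3 0.1] w 0.0497 0.0 t 8.9
[[325.8 206.2]]
0.74 [255.9, 182.8, 408.0, 265.8]
```

View pics/h4.png

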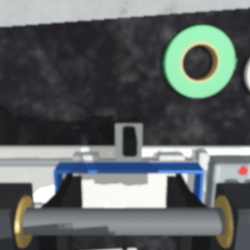

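The handle top is at about px (328,200), against a predicted (326,206). It sits centred between the fingers, so I'll descend and grip.

play_rows([
  [[0,0.002,0.03,0,0,0,0.05],[0,0,0.035,0,0,0,0.05],[0,0,0.035,0,0,0,0.05],[0,0,0.022,0,0,0,0.05],[0,0,0,0,0,0,0.03],[0,0,0,0,0,0,0],[0,0,0,0,0,0,0],[0,0,0,0,0,0,0],[0,0,0,0,0,0,0]],
], force=30)

```text
time_s: 9.9
tool_pos: [0.4924, 0.2692, 0.0683]
tool_rot: [179.9, 0.1, 176.0]
force: [-0.6, 0.6, 0.7]
grip_width: 0.0177
grasp_force: 0.0
```

play_rows([
  [[0,0,0,0,0,0,0],[0,0,0,0,0,0,0],[0,-0.01,0,0,0,0,0],[0,-0.011,0,0,0,0,0],[0,-0.012,0,0,0,0,0],[0,-0.012,0,0,0,0,0],[0,-0.012,0,0,0,0,0],[0,-0.012,0,0,0,0,0],[0,-0.012,0,0,0,0,0],[0,-0.012,0,0,0,0,0],[0,-0.009,0,0,0,0,0],[0,0,0,0,0,0,0]],
])

```text
time_s: 11.1
tool_pos: [0.4851, 0.171, 0.0676]
tool_rot: [179.5, 0.2, 176.0]
force: [3.6, 13.1, 0.4]
grip_width: 0.0138
grasp_force: 30.1
```

play_rows([
  [[0,-0.002,0,0,0,0,0],[0,-0.001,0,0,0,0,0],[0,0,0,0,0,0,0],[0,0,0,0,0,0,0]],
])

```text
time_s: 11.5
tool_pos: [0.4851, 0.1709, 0.0675]
tool_rot: [179.4, 0.2, 176.2]
force: [3.1, 18.6, -3.3]
grip_width: 0.0141
grasp_force: 30.1
```

play_rows([
  [[0,0.008,0,0,0,0,0],[0,0.012,0,0,0,0,0],[0,0.012,0,0,0,0,0],[0,0.012,0,0,0,0,0],[0,0.012,0,0,0,0,0],[0,0.012,0,0,0,0,0],[0,0.012,0,0,0,0,0],[0,0.012,0,0,0,0,0],[0,0.008,0,0,0,0,0],[0,0.006,0,0,0,0,0],[0,0.002,0,0,0,0,0],[0,0,0,0,0,0,0]],
])

```text
time_s: 12.7
tool_pos: [0.4922, 0.2696, 0.0675]
tool_rot: [-179.9, 0.0, 175.9]
force: [0.4, -0.2, 8.1]
grip_width: 0.0134
grasp_force: 30.0
```

play_rows([
  [[0,0.002,0,0,0,0,0],[0,0.002,0,0,0,0,0],[0,0.001,0,0,0,0,0],[0,0,0,0,0,0,0],[0,0,0,0,0,0,0]],
])

```text
time_s: 13.2
tool_pos: [0.4923, 0.2709, 0.0675]
tool_rot: [-179.6, -0.1, 175.8]
force: [-3.4, -6.6, 13.1]
grip_width: 0.0135
grasp_force: 30.1
```

play_rows([
  [[0,-0.002,0,0,0,0,0.05],[0,0,0,0,0,0,0.05],[0,0,0,0,0,0,0.05],[0,0,-0.04,0,0,0,0.07],[0,0,-0.045,0,0,0,0.07],[0,0,-0.045,0,0,0,0.07],[0.01,-0.038,0,0,0,0,0.07],[0.009,-0.038,0,0,0,0,0.07],[0.009,-0.039,0,0,0,0,0.07],[0.009,-0.039,0,0,0,0,0.07],[0.003,-0.039,0,0,0,0,0.07],[0,-0.039,0,0,0,0,0.07]],
])

```text
time_s: 14.4
tool_pos: [0.4347, 0.0445, 0.1964]
tool_rot: [-180.0, -0.1, 176.1]
force: [-0.4, -0.9, 0.5]
grip_width: 0.0701
grasp_force: 0.0
```

```bash
cat >> h.py <<'E'
def bottles(n):
    c=cam(n);hsv=cv2.cvtColor(c['frame'],cv2.COLOR_RGB2HSV);out=[]
    for s in silhouettes(n,'bottle_a_mid'):
        ys,xs=np.nonzero(s['pixels'])
        if len(xs)<30: continue
        h,sat,v=hsv[ys,xs].T; red=((h<10)|(h>170))&(sat>140); blu=(h>105)&(h<130)&(sat>140)
        col='r' if red.sum()>.08*len(xs) else 'b' if blu.sum()>.08*len(xs) else 'w'
        m=s['pixels'].astype(np.uint8); t=(red if col=='r' else blu)
        # fit: upright bottle silhouette (project cylinder points) extents vs silhouette extents
        def fn(p):
            a=np.linspace(0,2*np.pi,24)
            P=np.concatenate([np.c_[p[0]+r*np.cos(a),p[1]+r*np.sin(a),0*a+z] for r,z in((.021,0),(.021,.053),(.0155,.057),(.0155,.068))])
            q=proj(c,P); return np.r_[q.min(0),q.max(0)]-np.r_[xs.min()-.0,ys.min(),xs.max()+1,ys.max()+1]
        from scipy.optimize import least_squares
        g=unproj(c,(xs.mean(),ys.mean()),.034)[:2]; r=least_squares(fn,g,loss='soft_l1')
        print(n,col,'p',round(s['p'],2),r.x.round(4),'res',fn(r.x).round(1),'ext',np.round(s['extent']),len(xs))
    return c
E
python3 - <<'E'
from h import *
plan(.451,-.016,.1,176)
for n in('top','wrist'): c=bottles(n)
save(c,'w5.png')
E
```

```text
at [0.4347 0.0445 0.1964] [-1.800e+02 -1.000e-01  1.761e+02] turn z 0.001 shift@targetyaw (np.float64(-0.0205), np.float64(-0.0592), np.float64(0.0964)) F [-0.4 -0.9  0.5] w 0.0701 0.0 t 14.4
top w p 0.23 [0.4306 0.3587] res [  3.2   4.2 -10.5 -10.9] ext [229. 243. 260. 280.] 759
wrist w p 0.91 [ 0.4432 -0.0178] res [-1.  -0.7  1.4  0.7] ext [252. 179. 293. 223.] 1403
```

View pics/w5.png

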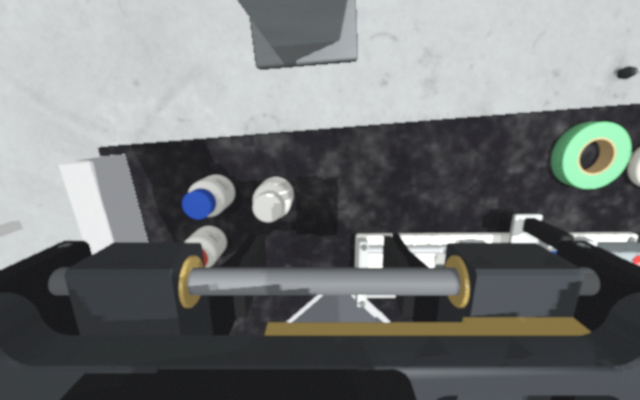

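play_rows([
  [[-0.007,-0.03,0.02,0,0,0,0.06],[-0.007,-0.03,0.02,0,0,0,0.06],[0,0,0.01,0,0,0,0.06],[0,0,0,0,0,0,0.06]],
])

```text
time_s: 15.0
tool_pos: [0.4445, -0.014, 0.1452]
tool_rot: [-180.0, -0.2, 176.0]
force: [0.3, 1.0, 1.2]
grip_width: 0.0605
grasp_force: 0.0
```

```bash
python3 - <<'E'
from h import *
plan(.4445,-.0165,.035,176)
c=bottles('wrist')
E
```

```text
at [ 0.4445 -0.014   0.1452] [-180.    -0.2  176. ] turn z 0.001 shift@targetyaw (np.float64(-0.0001), np.float64(-0.0025), np.float64(0.1102)) F [0.3 1.  1.2] w 0.0605 0.0 t 15.0
wrist w p 0.88 [ 0.4429 -0.0189] res [-1.7 -1.1  1.7  0.9] ext [296. 175. 339. 229.] 1761
```

play_rows([
  [[0.001,-0.0045,0.02,0,0,0,0.06],[0,0,0.03,0,0,0,0.06],[0,0,0.03,0,0,0,0.06],[0,0,0.02,0,0,0,0.06],[0,0,0.012,0,0,0,0.06],[0,0,0,0,0,0,0.05],[0,0,0,0,0,0,0.03],[0,0,0,0,0,0,0.02],[0,0,0,0,0,0,0.02],[0,0,0,0,0,0,0.02]],
], force=40)

```text
time_s: 16.1
tool_pos: [0.4457, -0.019, 0.0362]
tool_rot: [179.9, 0.2, 176.0]
force: [0.5, 1.2, 4.4]
grip_width: 0.0391
grasp_force: 40.0
```

play_rows([
  [[0,0,-0.02,0,0,0,0.02],[0,0,-0.035,0,0,0,0.02],[0,0,-0.04,0,0,0,0.02],[0,0,-0.03,0,0,0,0.02],[0.003,0.02,0,0,0,0,0.02],[0.003,0.038,0,0,0,0,0.02],[0.003,0.038,0,0,0,0,0.02],[0.003,0.038,0,0,0,0,0.02],[0.003,0.038,0,0,0,0,0.02],[0.003,0.038,0,0,0,0,0.02],[0,0.025,0,0,0,0,0.02]],
], force=40)

```text
time_s: 17.2
tool_pos: [0.4419, 0.2194, 0.16]
tool_rot: [179.9, -0.0, 176.2]
force: [0.4, 0.0, -1.3]
grip_width: 0.0393
grasp_force: 40.0
```

play_rows([
  [[0,0,0,0,0,0.1,0.02],[0,0,0,0,0,0.14,0.02],[0,0,0,0,0,0.14,0.02],[0,0,0,0,0,0.14,0.02],[0,0,0,0,0,0.14,0.02],[0,0,0,0,0,0.14,0.02],[0,0,0,0,0,0.14,0.02],[0,0,0,0,0,0.14,0.02],[0,0,0,0,0,0.14,0.02],[0,0,0,0,0,0.14,0.02],[0,0,0,0,0,0.14,0.02],[0,0,0,0,0,0.07,0.02]],
])

```text
time_s: 18.4
tool_pos: [0.4427, 0.2161, 0.1599]
tool_rot: [-180.0, 0.0, 85.8]
force: [-0.8, 0.4, -0.3]
grip_width: 0.0396
grasp_force: 40.0
```

```bash
python3 - <<'E'
from h import *
for s in(.048,0,-.048): print(sh(0,.0496+s)+[0,.002,0])
p=sh(0,.0976,.12); plan(p[0],p[1]+.002,.12,86)
E
```

```text
[0.56399721 0.31336302 0.        ]
[0.56065432 0.26547957 0.        ]
[0.55731143 0.21759612 0.        ]
at [0.4427 0.2161 0.1599] [-180.     0.    85.8] turn z -0.004 shift@targetyaw (np.float64(0.1055), np.float64(0.1143), np.float64(0.0399)) F [-0.8  0.4 -0.3] w 0.0396 40.0 t 18.4
```

play_rows([
  [[0.015,0.014,0,0,0,0,0.02],[0.026,0.03,0,0,0,0,0.02],[0.026,0.03,0,0,0,0,0.02],[0.026,0.03,0,0,0,0,0.02],[0.01,0.01,0,0,0,0,0.02],[0,0,0.03,0,0,0,0.02],[0,0,0,0,0,0,0.02],[0,0,0,0,0,0,0.02]],
])

```text
time_s: 19.2
tool_pos: [0.5628, 0.3106, 0.1293]
tool_rot: [-179.9, 0.1, 86.0]
force: [0.9, 0.5, -0.6]
grip_width: 0.0394
grasp_force: 40.0
```

```bash
python3 - <<'E'
from h import *
p=sh(0,.0976,.12); plan(p[0],p[1]+.002,.076,86)
c=bottles('wrist'); save(c,'w6.png')
E
```

```text
at [0.5628 0.3106 0.1293] [-1.799e+02  1.000e-01  8.600e+01] turn z 0.001 shift@targetyaw (np.float64(0.0028), np.float64(0.001), np.float64(0.0533)) F [ 0.9  0.5 -0.6] w 0.0394 40.0 t 19.2
wrist w p 0.83 [0.5584 0.2549] res [ 11.9  30.4 -10.7  -2.5] ext [290. 200. 357. 300.] 4082
```

View pics/w6.png

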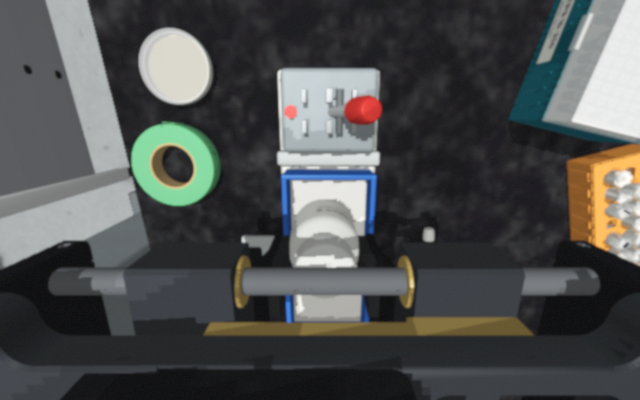

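The white bottle hangs upright at about (325,240), between the blue walls (283–375). I'll lower it.

play_rows([
  [[0,0.001,0.025,0,0,0,0.02],[0,0,0.02,0,0,0,0.02],[0,0,0.006,0,0,0,0.02],[0,0,0.002,0,0,0,0.02],[0,0,0,0,0,0,0.02],[0,0,0,0,0,0,0.02]],
])

```text
time_s: 19.9
tool_pos: [0.5656, 0.3117, 0.0786]
tool_rot: [179.9, -0.1, 86.0]
force: [1.2, -0.2, -1.3]
grip_width: 0.0395
grasp_force: 40.0
```

play_rows([
  [[0,-0.001,0.002,0,0,0,0.02],[0,0,0.002,0,0,0,0.02],[0,0,0.001,0,0,0,0.02],[0,0,0,0,0,0,0.02]],
])

```text
time_s: 20.3
tool_pos: [0.564, 0.3119, 0.0742]
tool_rot: [179.9, -0.1, 86.1]
force: [-3.2, -0.9, 8.7]
grip_width: 0.0396
grasp_force: 40.0
```

play_rows([
  [[0,0,-0.0005,0,0,0,0.045],[0,0,0,0,0,0,0.055],[0,0,0,0,0,0,0.06],[0,0,0,0,0,0,0.06],[0,0,-0.02,0,0,0,0.06],[0,0,-0.035,0,0,0,0.06],[0,0,-0.04,0,0,0,0.06],[-0.03,-0.03,0,0,0,0,0.06],[-0.03,-0.03,0,0,0,0,0.06],[-0.03,-0.03,0,0,0,0,0.06],[-0.01,-0.03,0,0,0,0,0.06],[0,0,0,0,0,0,0.06]],
])

```text
time_s: 21.5
tool_pos: [0.4337, 0.2185, 0.1672]
tool_rot: [-179.9, -0.0, 86.1]
force: [-0.3, 0.6, -0.2]
grip_width: 0.0598
grasp_force: 0.0
```

```bash
python3 - <<'E'
from h import *
plan(.445,.1,.17,135)
c=bottles('wrist'); c=bottles('top'); save(c,'top7.png')
f=c['frame'][165:275,195:475];cv2.imwrite('pics/top7c.png',cv2.resize(f,None,fx=2.8,fy=2.8,interpolation=cv2.INTER_CUBIC)[...,::-1])
E
```

```text
at [0.4337 0.2185 0.1672] [-179.9   -0.    86.1] turn z -0.854 shift@targetyaw (np.float64(-0.0918), np.float64(-0.0758), np.float64(-0.0028)) F [-0.3  0.6 -0.2] w 0.0598 0.0 t 21.5
wrist w p 0.77 [0.5856 0.3179] res [ 6.1  0.9 -1.2 -3. ] ext [438.  54. 518. 112.] 3774
top w p 0.56 [0.5721 0.3178] res [-0.5 -1.8  0.5  2.1] ext [252. 190. 270. 209.] 261
```

View pics/top7c.png

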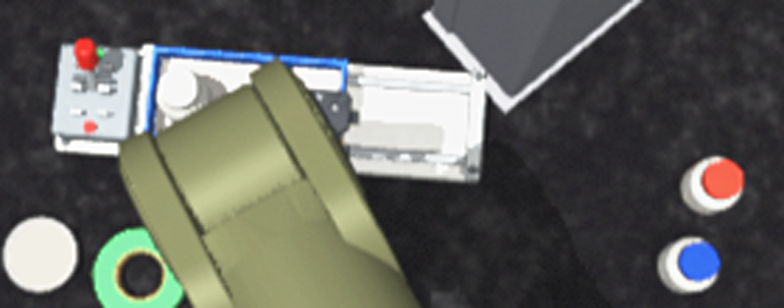

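The white bottle stands upright on the left slot, at crop (183,90). Red is at crop (722,182) and blue at (697,262), both still at their starting spots. Blue is next.

```bash
cat >> h.py <<'E'
def caps(n,lo=30):
    c=cam(n);hsv=cv2.cvtColor(c['frame'],cv2.COLOR_RGB2HSV);h,s,v=cv2.split(hsv)
    for col,m in(('r',((h<8)|(h>172))&(s>150)&(v>90)),('b',(h>105)&(h<125)&(s>150)&(v>70))):
        k,l,st,ce=cv2.connectedComponentsWithStats(m.astype(np.uint8))
        for i in range(1,k):
            if st[i,4]>lo: print(n,col,ce[i].round(1),st[i].tolist(),'z.063',unproj(c,ce[i],.063).round(4),'z.1',unproj(c,ce[i],.1).round(4))
    return c
E
python3 - <<'E'
from h import *
c=caps('top');print(unproj(c,(485,235),0),unproj(c,(480,120),0))
plan(.44,.02,.17,176)
E
```

```text
top r [306.8  47.4] [292, 36, 37, 26, 410] z.063 [0.9308 0.2146 0.063 ] z.1 [0.9118 0.2127 0.1   ]
top r [341.6  59. ] [334, 49, 13, 23, 128] z.063 [0.9012 0.1317 0.063 ] z.1 [0.8832 0.1326 0.1   ]
top r [225.3 183.7] [222, 178, 8, 12, 72] z.063 [0.5989 0.3953 0.063 ] z.1 [0.5909 0.3874 0.1   ]
top r [453.1 228.6] [446, 222, 15, 14, 154] z.063 [ 0.4988 -0.1147  0.063 ] z.1 [ 0.4941 -0.1057  0.1   ]
top b [146.   38.7] [132, 25, 28, 29, 608] z.063 [0.9538 0.6007 0.063 ] z.1 [0.934 0.586 0.1  ]
top b [265.1 188. ] [247, 182, 45, 29, 139] z.063 [0.5892 0.3047 0.063 ] z.1 [0.5816 0.2998 0.1   ]
top b [305.6 186.3] [295, 184, 25, 5, 61] z.063 [0.5934 0.2131 0.063 ] z.1 [0.5856 0.2113 0.1   ]
top b [444.5 258. ] [438, 252, 15, 13, 152] z.063 [ 0.434  -0.0935  0.063 ] z.1 [ 0.4314 -0.0852  0.1   ]
[ 0.49215646 -0.20362791  0.        ] [ 0.77275893 -0.20572181  0.        ]
at [0.4381 0.2202 0.1676] [180.  -0.  86.] turn z -1.57 shift@targetyaw (np.float64(-0.0159), np.float64(-0.1996), np.float64(-0.0024)) F [-0.5  0.3  0.4] w 0.06 0.0 t 21.8
```

play_rows([
  [[0,0,0,0,0,-0.1,0.06],[0,0,0,0,0,-0.14,0.06],[0,0,0,0,0,-0.14,0.06],[0,0,0,0,0,-0.14,0.06],[0,0,0,0,0,-0.14,0.06],[0,0,0,0,0,-0.14,0.06],[0,0,0,0,0,-0.14,0.06],[0,0,0,0,0,-0.14,0.06],[0,0,0,0,0,-0.14,0.06],[0,0,0,0,0,-0.14,0.06],[0,0,0,0,0,-0.14,0.06],[0,0,0,0,0,-0.07,0.06]],
])

```text
time_s: 22.95
tool_pos: [0.4379, 0.2201, 0.1672]
tool_rot: [-180.0, 0.0, 176.2]
force: [0.6, 0.2, -0.1]
grip_width: 0.0603
grasp_force: 0.0
```

play_rows([
  [[-0.002,-0.03,0,0,0,0,0.06],[-0.002,-0.042,0,0,0,0,0.06],[-0.003,-0.042,0,0,0,0,0.06],[-0.003,-0.042,0,0,0,0,0.06],[-0.003,-0.042,0,0,0,0,0.06],[-0.003,-0.042,0,0,0,0,0.06],[-0.002,-0.04,0,0,0,0,0.06],[0,0,0,0,0,0.1,0.06],[0,0,0,0,0,0.14,0.06],[0,0,0,0,0,0.14,0.06],[0,0,0,0,0,0.14,0.06],[0,0,0,0,0,0.14,0.06]],
])

```text
time_s: 24.15
tool_pos: [0.4364, -0.0612, 0.1674]
tool_rot: [-180.0, 0.0, 137.8]
force: [0.0, 0.0, -0.6]
grip_width: 0.0598
grasp_force: 0.0
```

play_rows([
  [[0,0,0.005,0,0,0.14,0.06],[0,0,0.005,0,0,0.14,0.06],[0,0,0,0,0,0.037,0.06],[0,0,0,0,0,0,0.06],[0,0,0,0,0,0,0.06]],
])

```text
time_s: 24.65
tool_pos: [0.4361, -0.061, 0.1575]
tool_rot: [-180.0, 0.0, 120.1]
force: [0.5, 0.1, -1.1]
grip_width: 0.0601
grasp_force: 0.0
```

```bash
python3 - <<'E'
from h import *
plan(.434,-.092,.033,120)
bottles('wrist'); caps('wrist')
E
```

```text
at [ 0.4361 -0.061   0.1575] [-180.     0.   120.1] turn z 0.001 shift@targetyaw (np.float64(-0.0258), np.float64(-0.0173), np.float64(0.1245)) F [ 0.5  0.1 -1.1] w 0.0601 0.0 t 24.6
wrist r [352.5 265.2] [346, 264, 14, 3, 32] z.063 [ 0.4895 -0.0985  0.063 ] z.1 [ 0.4762 -0.0836  0.1   ]
wrist r [352.7 296.2] [347, 295, 13, 4, 34] z.063 [ 0.5076 -0.1276  0.063 ] z.1 [ 0.4918 -0.1085  0.1   ]
wrist b [614.8  19.6] [574, 0, 66, 49, 1786] z.063 [0.5548 0.1813 0.063 ] z.1 [0.5321 0.156  0.1   ]
wrist b [305.4 233. ] [289, 216, 32, 34, 857] z.063 [ 0.4338 -0.0921  0.063 ] z.1 [ 0.4286 -0.0781  0.1   ]
```

play_rows([
  [[-0.0125,-0.0085,0.01,0,0,0,0.06],[-0.0128,-0.0085,0.01,0,0,0,0.06],[0,0,0.02,0,0,0,0.06],[0,0,0.03,0,0,0,0.06],[0,0,0.03,0,0,0,0.06],[0,0,0.015,0,0,0,0.06],[0,0,0.007,0,0,0,0.06],[0,0,0,0,0,0,0.05],[0,0,0,0,0,0,0.03],[0,0,0,0,0,0,0.02],[0,0,0,0,0,0,0.02],[0,0,0,0,0,0,0.02]],
], force=40)

```text
time_s: 26.0
tool_pos: [0.4344, -0.0913, 0.0364]
tool_rot: [179.9, 0.1, 120.0]
force: [-0.7, -0.3, 3.6]
grip_width: 0.0396
grasp_force: 40.0
```

play_rows([
  [[0,0,-0.02,0,0,0,0.02],[0,0,-0.035,0,0,0,0.02],[0,0,-0.04,0,0,0,0.02],[0,0,-0.03,0,0,0,0.02],[0,0,0,0,0,-0.1,0.02],[0,0,0,0,0,-0.14,0.02],[0,0,0,0,0,-0.14,0.02],[0,0,0,0,0,-0.14,0.02],[0,0,0,0,0,-0.14,0.02],[0,0,0,0,0,-0.14,0.02],[0,0,0,0,0,-0.14,0.02],[0,0,0,0,0,-0.037,0.02]],
])

```text
time_s: 27.2
tool_pos: [0.4331, -0.0911, 0.1603]
tool_rot: [180.0, -0.0, 176.2]
force: [1.3, -0.2, -1.1]
grip_width: 0.0392
grasp_force: 40.0
```

play_rows([
  [[0.003,0.03,0,0,0,0,0.02],[0.003,0.04,0,0,0,0,0.02],[0.003,0.04,0,0,0,0,0.02],[0.003,0.04,0,0,0,0,0.02],[0.002,0.04,0,0,0,0,0.02],[0.001,0.04,0,0,0,0,0.02],[0,0.04,0,0,0,0,0.02],[0,0.03,0,0,0,0,0.02],[0,0,0,0,0,0.1,0.02],[0,0,0,0,0,0.14,0.02],[0,0,0,0,0,0.14,0.02],[0,0,0,0,0,0.14,0.02]],
])

```text
time_s: 28.4
tool_pos: [0.439, 0.2091, 0.1601]
tool_rot: [-180.0, -0.0, 145.9]
force: [-1.5, 0.0, -1.6]
grip_width: 0.0393
grasp_force: 40.0
```

play_rows([
  [[0,0,0,0,0,0.14,0.02],[0,0,0,0,0,0.14,0.02],[0,0,0,0,0,0.14,0.02],[0,0,0,0,0,0.14,0.02],[0,0,0,0,0,0.14,0.02],[0,0,0,0,0,0.14,0.02],[0,0,0,0,0,0.14,0.02],[0,0,0,0,0,0.07,0.02],[0,0,0,0,0,0,0.02]],
])

```text
time_s: 29.3
tool_pos: [0.4391, 0.209, 0.1603]
tool_rot: [-180.0, 0.0, 86.0]
force: [-0.4, 0.5, -2.1]
grip_width: 0.0392
grasp_force: 40.0
```

```bash
python3 - <<'E'
from h import *
p=sh(0,.0496); plan(p[0],p[1]+.002,.165,86)
bottles('top');caps('wrist')
E
```

```text
at [0.4391 0.209  0.1603] [-180.    0.   86.] turn z 0.001 shift@targetyaw (np.float64(0.0648), np.float64(0.1173), np.float64(-0.0047)) F [-0.4  0.5 -2.1] w 0.0392 40.0 t 29.3
top w p 0.51 [0.57   0.3177] res [-0.5 -0.9  0.5  0.9] ext [250. 190. 273. 211.] 308
wrist b [466.6 131.3] [408, 27, 120, 195, 6043] z.063 [0.5653 0.2668 0.063 ] z.1 [0.5479 0.2694 0.1   ]
wrist b [323.7 255.5] [297, 241, 55, 27, 1131] z.063 [0.435  0.1586 0.063 ] z.1 [0.4362 0.1766 0.1   ]
wrist b [323.9 299.1] [304, 296, 41, 9, 263] z.063 [0.4319 0.1104 0.063 ] z.1 [0.4335 0.1352 0.1   ]
```

play_rows([
  [[0.01,0.017,0,0,0,0,0.02],[0.016,0.03,0,0,0,0,0.02],[0.016,0.03,0,0,0,0,0.02],[0.016,0.03,0,0,0,0,0.02],[0.006,0.01,0,0,0,0,0.02],[0,0,0.015,0,0,0,0.02],[0,0,0,0,0,0,0.02],[0,0,0,0,0,0,0.02]],
])

```text
time_s: 30.25
tool_pos: [0.5587, 0.2641, 0.1443]
tool_rot: [-179.8, 0.1, 86.1]
force: [0.1, -0.4, -0.8]
grip_width: 0.0395
grasp_force: 40.0
```

```bash
python3 - <<'E'
from h import *
p=sh(0,.0496); plan(p[0],p[1]+.001,.0745,86)
c=cam('wrist')
for s in silhouettes('wrist','bottle_a_mid'):
    ys,xs=np.nonzero(s['pixels']);print(s['p'],s['extent'],len(xs),unproj(c,(xs[ys<ys.min()+12].mean(),0),.1)[:2])
for y in(.312,): print(proj(c,[(.563,y,.106),(.563,y+.021,.09),(.542,y,.09),(.584,y,.09),(.563,y-.021,.09)]).round(0).tolist())
save(c,'w8.png')
E
```

```text
at [0.5587 0.2641 0.1443] [-1.798e+02  1.000e-01  8.610e+01] turn z 0.001 shift@targetyaw (np.float64(0.0006), np.float64(0.0019), np.float64(0.0698)) F [ 0.1 -0.4 -0.8] w 0.0395 40.0 t 30.2
0.55 [299.6, 124.3, 352.0, 181.2] 2352 [0.56920678 0.40962086]
[[326.0, 162.0], [324.0, 129.0], [298.0, 161.0], [355.0, 157.0], [328.0, 187.0]]
```

View pics/w8.png

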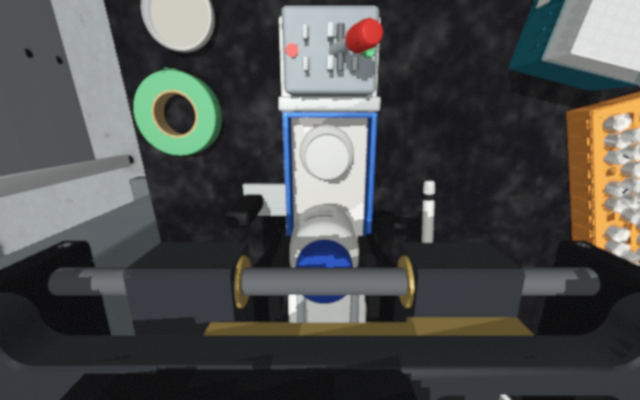

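White stands at (327,150) inside the walls, and blue is held upright below it at (325,265) with clearance. Lowering.

play_rows([
  [[0.0005,0.0015,0.02,0,0,0,0.02],[0,0,0.03,0,0,0,0.02],[0,0,0.013,0,0,0,0.02],[0,0,0.003,0,0,0,0.02],[0,0,0.002,0,0,0,0.02],[0,0,0.001,0,0,0,0.02],[0,0,0,0,0,0,0.02],[0,0,0,0,0,0,0.02]],
])

```text
time_s: 31.15
tool_pos: [0.5626, 0.2655, 0.0774]
tool_rot: [179.9, -0.1, 86.0]
force: [0.2, 0.3, -1.8]
grip_width: 0.0393
grasp_force: 40.0
```

play_rows([
  [[0,-0.001,0.002,0,0,0,0.02],[0,0,0.0015,0,0,0,0.02],[0,0,0,0,0,0,0.02],[0,0,0,0,0,0,0.02]],
])

```text
time_s: 31.55
tool_pos: [0.5614, 0.2656, 0.0745]
tool_rot: [180.0, -0.1, 86.0]
force: [-1.4, -0.9, 5.1]
grip_width: 0.0391
grasp_force: 40.0
```

play_rows([
  [[0,0,-0.0005,0,0,0,0.045],[0,0,0,0,0,0,0.055],[0,0,0,0,0,0,0.06],[0,0,0,0,0,0,0.06],[0,0,-0.02,0,0,0,0.06],[0,0,-0.035,0,0,0,0.06],[0,0,-0.037,0,0,0,0.06],[-0.01,-0.03,0,0,0,0,0.06],[-0.015,-0.03,0,0,0,0,0.06],[-0.015,-0.03,0,0,0,0,0.06],[-0.01,-0.03,0,0,0,0,0.06],[0,0,0,0,0,0,0.06]],
])

```text
time_s: 32.75
tool_pos: [0.4344, 0.223, 0.1651]
tool_rot: [-179.9, 0.0, 86.1]
force: [0.5, -0.2, 0.3]
grip_width: 0.0603
grasp_force: 0.0
```

```bash
python3 - <<'E'
from h import *
plan(.44,-.06,.165,176)
c=caps('wrist')
c=caps('top')
E
```

```text
at [0.4344 0.223  0.1651] [-179.9    0.    86.1] turn z -1.569 shift@targetyaw (np.float64(-0.0253), np.float64(-0.2819), np.float64(0.0001)) F [ 0.5 -0.2  0.3] w 0.0603 0.0 t 32.8
wrist b [487.7  54.2] [437, 47, 92, 25, 858] z.063 [0.5756 0.3407 0.063 ] z.1 [0.5565 0.3349 0.1   ]
wrist b [468.5 162.1] [412, 51, 109, 183, 5646] z.063 [0.5659 0.2532 0.063 ] z.1 [0.5482 0.2596 0.1   ]
top r [306.9  47.3] [292, 36, 38, 26, 400] z.063 [0.931  0.2142 0.063 ] z.1 [0.9121 0.2123 0.1   ]
top r [341.7  58.9] [334, 49, 13, 23, 129] z.063 [0.9014 0.1316 0.063 ] z.1 [0.8834 0.1325 0.1   ]
top r [225.3 183.7] [222, 178, 8, 12, 72] z.063 [0.5989 0.3953 0.063 ] z.1 [0.5909 0.3874 0.1   ]
top r [453.  228.6] [446, 222, 15, 14, 152] z.063 [ 0.4988 -0.1146  0.063 ] z.1 [ 0.4941 -0.1056  0.1   ]
top b [146.   38.7] [132, 25, 28, 29, 610] z.063 [0.9538 0.6006 0.063 ] z.1 [0.9341 0.5859 0.1   ]
top b [277.7 187.7] [247, 182, 73, 30, 208] z.063 [0.59   0.2763 0.063 ] z.1 [0.5823 0.2724 0.1   ]
```

play_rows([
  [[0,0,0,0,0,-0.1,0.06],[0,0,0,0,0,-0.14,0.06],[0,0,0,0,0,-0.14,0.06],[0,0,0,0,0,-0.14,0.06],[0,0,0,0,0,-0.14,0.06],[0,0,0,0,0,-0.14,0.06],[0,0,0,0,0,-0.14,0.06],[0,0,0,0,0,-0.14,0.06],[0,0,0,0,0,-0.14,0.06],[0,0,0,0,0,-0.14,0.06],[0,0,0,0,0,-0.14,0.06],[0,0,0,0,0,-0.07,0.06]],
])

```text
time_s: 34.05
tool_pos: [0.4393, 0.224, 0.1654]
tool_rot: [-180.0, 0.0, 176.2]
force: [0.2, -0.7, -0.2]
grip_width: 0.0602
grasp_force: 0.0
```

play_rows([
  [[-0.003,-0.03,0,0,0,0,0.06],[-0.003,-0.042,0,0,0,0,0.06],[-0.003,-0.042,0,0,0,0,0.06],[-0.003,-0.042,0,0,0,0,0.06],[-0.003,-0.042,0,0,0,0,0.06],[-0.003,-0.042,0,0,0,0,0.06],[-0.003,-0.04,0,0,0,0,0.06],[-0.003,-0.017,0,0,0,0,0.06],[0,0,0,0,0,0.1,0.06],[0,0,0,0,0,0.14,0.06],[0,0,0,0,0,0.14,0.06],[0,0,0,0,0,0.14,0.06]],
])

```text
time_s: 35.25
tool_pos: [0.4424, -0.0749, 0.1657]
tool_rot: [-180.0, 0.1, 145.8]
force: [0.5, 0.1, -1.5]
grip_width: 0.0602
grasp_force: 0.0
```

play_rows([
  [[0,0,0,0,0,0.14,0.06],[0,0,0,0,0,0.14,0.06],[0,0,0,0,0,0.14,0.06],[0,0,0,0,0,0.14,0.06],[0,0,0,0,0,0.14,0.06],[0,0,0,0,0,0.106,0.06],[-0.02,0.02,0,0,0,0,0.06],[-0.02,0.02,0,0,0,0,0.06],[0,0,0,0,0,0,0.06],[0,0,0,0,0,0,0.06]],
])

```text
time_s: 36.25
tool_pos: [0.4881, -0.1073, 0.1652]
tool_rot: [-179.9, 0.1, 100.0]
force: [-0.9, 0.6, -0.3]
grip_width: 0.0601
grasp_force: 0.0
```

```bash
python3 - <<'E'
from h import *
plan(.4985,-.113,.035,100)
caps('wrist');bottles('wrist')
E
```

```text
at [ 0.4881 -0.1073  0.1652] [-1.799e+02  1.000e-01  1.000e+02] turn z -0.001 shift@targetyaw (np.float64(-0.0074), np.float64(0.0093), np.float64(0.1302)) F [-0.9  0.6 -0.3] w 0.0601 0.0 t 36.2
wrist r [333.4 198.7] [321, 195, 27, 12, 87] z.063 [ 0.4954 -0.101   0.063 ] z.1 [ 0.4925 -0.0913  0.1   ]
wrist r [333.6 222.9] [320, 218, 31, 11, 170] z.063 [ 0.5    -0.1244  0.063 ] z.1 [ 0.4964 -0.1115  0.1   ]
```

play_rows([
  [[-0.004,0.005,0.01,0,0,0,0.06],[-0.003,0.0045,0.015,0,0,0,0.06],[0,0,0.02,0,0,0,0.06],[0,0,0.03,0,0,0,0.06],[0,0,0.03,0,0,0,0.06],[0,0,0.016,0,0,0,0.06],[0,0,0.007,0,0,0,0.06],[0,0,0,0,0,0,0.05],[0,0,0,0,0,0,0.03],[0,0,0,0,0,0,0.02],[0,0,0,0,0,0,0.02],[0,0,0,0,0,0,0.02]],
], force=40)

```text
time_s: 37.6
tool_pos: [0.499, -0.112, 0.0385]
tool_rot: [179.9, 0.0, 100.0]
force: [-0.2, -0.3, 4.0]
grip_width: 0.0389
grasp_force: 40.0
```

play_rows([
  [[0,0,-0.02,0,0,0,0.02],[0,0,-0.035,0,0,0,0.02],[0,0,-0.04,0,0,0,0.02],[0,0,-0.03,0,0,0,0.02],[0.024,-0.026,0,0,0,0,0.02],[0.023,-0.026,0,0,0,0,0.02],[0,0,0,0,0,-0.1,0.02],[0,0,0,0,0,-0.14,0.02],[0,0,0,0,0,-0.14,0.02],[0,0,0,0,0,-0.14,0.02],[0,0,0,0,0,-0.14,0.02],[0,0,0,0,0,-0.14,0.02]],
])

```text
time_s: 38.8
tool_pos: [0.4384, -0.0746, 0.1624]
tool_rot: [180.0, -0.0, 146.2]
force: [-0.3, 0.1, -0.7]
grip_width: 0.0387
grasp_force: 40.0
```

play_rows([
  [[0,0,0,0,0,-0.14,0.02],[0,0,0,0,0,-0.14,0.02],[0,0,0,0,0,-0.14,0.02],[0,0,0,0,0,-0.106,0.02],[0.003,0.03,0,0,0,0,0.02],[0.003,0.04,0,0,0,0,0.02],[0.003,0.04,0,0,0,0,0.02],[0.003,0.04,0,0,0,0,0.02],[0.003,0.04,0,0,0,0,0.02],[0.003,0.04,0,0,0,0,0.02],[0.002,0.04,0,0,0,0,0.02],[0,0.02,0,0,0,0,0.02]],
])

```text
time_s: 40.0
tool_pos: [0.438, 0.2199, 0.1624]
tool_rot: [179.9, -0.0, 176.3]
force: [-0.1, -0.4, 0.1]
grip_width: 0.0384
grasp_force: 40.0
```

play_rows([
  [[0,0,0,0,0,0.1,0.02],[0,0,0,0,0,0.14,0.02],[0,0,0,0,0,0.14,0.02],[0,0,0,0,0,0.14,0.02],[0,0,0,0,0,0.14,0.02],[0,0,0,0,0,0.14,0.02],[0,0,0,0,0,0.14,0.02],[0,0,0,0,0,0.14,0.02],[0,0,0,0,0,0.14,0.02],[0,0,0,0,0,0.14,0.02],[0,0,0,0,0,0.14,0.02],[0,0,0,0,0,0.071,0.02]],
])

```text
time_s: 41.2
tool_pos: [0.4391, 0.2151, 0.1624]
tool_rot: [-180.0, 0.0, 85.7]
force: [1.4, 0.2, -0.4]
grip_width: 0.0391
grasp_force: 40.0
```

```bash
python3 - <<'E'
from h import *
p=sh(0,.0016); plan(p[0],p[1]+.002,.165,86)
c=caps('wrist')
for s in silhouettes('wrist','bottle_a_mid'):
    ys,xs=np.nonzero(s['pixels']);print(s['p'],np.round(s['extent']),len(xs))
c=cam('top')
for s in silhouettes('top','bottle_a_mid'):
    ys,xs=np.nonzero(s['pixels']);print('top',s['p'],np.round(s['extent']),len(xs))
E
```

```text
at [0.4391 0.2151 0.1624] [-180.     0.    85.7] turn z -0.006 shift@targetyaw (np.float64(0.0107), np.float64(0.1177), np.float64(-0.0026)) F [ 1.4  0.2 -0.4] w 0.0391 40.0 t 41.2
wrist r [323.6 255. ] [297, 240, 54, 27, 1157] z.063 [0.4344 0.1642 0.063 ] z.1 [0.4357 0.1821 0.1   ]
wrist r [323.6 298.4] [306, 296, 36, 7, 192] z.063 [0.4307 0.1158 0.063 ] z.1 [0.4326 0.1405 0.1   ]
wrist b [481.6  43. ] [431, 35, 93, 27, 808] z.063 [0.5747 0.3399 0.063 ] z.1 [0.5562 0.333  0.1   ]
wrist b [464.9 153.1] [407, 41, 110, 186, 5792] z.063 [0.5662 0.2528 0.063 ] z.1 [0.549  0.2582 0.1   ]
0.69 [431.  47. 516. 108.] 3859
0.35 [366.   0. 522. 268.] 20307
top 0.56 [248. 189. 272. 208.] 321
```

play_rows([
  [[0.002,0.017,0,0,0,-0.005,0.02],[0.003,0.03,0,0,0,0,0.02],[0.003,0.03,0,0,0,0,0.02],[0.002,0.03,0,0,0,0,0.02],[0,0.01,0,0,0,0,0.02],[0,0,0.015,0,0,0,0.02],[0,0,0,0,0,0,0.02],[0,0,0,0,0,0,0.02]],
])

```text
time_s: 42.2
tool_pos: [0.5543, 0.2184, 0.1464]
tool_rot: [-179.8, 0.0, 86.3]
force: [-0.1, 0.5, -1.4]
grip_width: 0.0385
grasp_force: 40.0
```

```bash
python3 - <<'E'
from h import *
p=sh(0,.0016); plan(p[0],p[1]+.001,.0765,86)
c=cam('wrist');hsv=cv2.cvtColor(c['frame'],cv2.COLOR_RGB2HSV);h,s,v=cv2.split(hsv)
m=(h>105)&(h<125)&(s>150)&(v>70)
q=proj(c,[(.5614,.2656,.106),(.563,.314,.106)]).round(1);print(q)
m[:, :305]=0; m[:,350:]=0
for r in range(60,250,8): print(r,m[r].sum(), np.round(c['frame'][r,320:331].mean(0)))
E
```

```text
at [0.5543 0.2184 0.1464] [-179.8    0.    86.3] turn z 0.006 shift@targetyaw (np.float64(-0.0016), np.float64(0.0031), np.float64(0.0699)) F [-0.1  0.5 -1.4] w 0.0385 40.0 t 42.2
[[330.9 162.3]
 [329.   87.2]]
60 0 [222. 224. 221.]
68 0 [255. 255. 255.]
76 0 [255. 255. 255.]
84 0 [255. 255. 255.]
92 0 [255. 255. 255.]
100 0 [255. 255. 255.]
108 0 [239. 240. 237.]
116 0 [156. 157. 153.]
124 0 [148. 147. 143.]
132 0 [213. 214. 209.]
140 0 [126. 136. 176.]
148 31 [ 56. 102. 211.]
156 39 [ 56. 101. 209.]
164 41 [ 54.  99. 207.]
172 36 [ 53.  97. 205.]
180 20 [ 54.  96. 201.]
188 0 [237. 236. 232.]
196 0 [237. 236. 232.]
204 0 [196. 196. 192.]
212 0 [164. 166. 161.]
220 0 [177. 178. 173.]
228 0 [230. 231. 226.]
236 0 [173. 173. 168.]
244 0 [124.  44.  37.]
```

play_rows([
  [[-0.001,0.003,0.02,0,0,0,0.02],[0,0,0.03,0,0,0,0.02],[0,0,0.012,0,0,0,0.02],[0,0,0.003,0,0,0,0.02],[0,0,0.002,0,0,0,0.02],[0,0,0.002,0,0,0,0.02],[0,0,0.001,0,0,0,0.02],[0,0,0,0,0,0,0.02],[0,0,0,0,0,0,0.02]],
])

```text
time_s: 43.15
tool_pos: [0.5596, 0.2173, 0.078]
tool_rot: [180.0, -0.0, 86.3]
force: [0.0, -0.1, -0.7]
grip_width: 0.0386
grasp_force: 40.0
```

play_rows([
  [[0,-0.002,0.002,0,0,0,0.02],[0,0,0.001,0,0,0,0.02],[0,0,0,0,0,0,0.02],[0,0,0,0,0,0,0.02]],
])

```text
time_s: 43.55
tool_pos: [0.5585, 0.2174, 0.0765]
tool_rot: [179.9, -0.1, 86.3]
force: [-1.0, -0.6, 6.5]
grip_width: 0.039
grasp_force: 40.0
```

play_rows([
  [[0,0,-0.0005,0,0,0,0.045],[0,0,0,0,0,0,0.055],[0,0,0,0,0,0,0.06],[0,0,0,0,0,0,0.06],[0,0,-0.02,0,0,0,0.06],[0,0,-0.035,0,0,0,0.06],[0,0,-0.037,0,0,0,0.06],[0,-0.03,0,0,0,0,0.06],[0,-0.03,0,0,0,0,0.06],[0,-0.03,0,0,0,0,0.06],[0,-0.025,0,0,0,0,0.06],[0,0,0,0,0,0,0.06]],
])

```text
time_s: 44.75
tool_pos: [0.4393, 0.2256, 0.1667]
tool_rot: [-179.9, -0.0, 86.5]
force: [0.1, 0.2, 0.5]
grip_width: 0.0598
grasp_force: 0.0
```

play_rows([
  [[0,0,0,0,0,-0.1,0.06],[0,0,0,0,0,-0.14,0.06],[0,0,0,0,0,-0.14,0.06],[0,0,0,0,0,-0.14,0.06],[0,0,0,0,0,-0.14,0.06],[0,0,0,0,0,-0.14,0.06],[0,0,0,0,0,-0.14,0.06],[0,0,0,0,0,-0.14,0.06],[0,0,0,0,0,-0.14,0.06],[0,0,0,0,0,-0.14,0.06],[0,0,0,0,0,-0.14,0.06],[0,0,0,0,0,-0.07,0.06]],
])

```text
time_s: 45.95
tool_pos: [0.4433, 0.2245, 0.1668]
tool_rot: [-180.0, 0.0, 176.4]
force: [-0.2, 0.7, 0.1]
grip_width: 0.0601
grasp_force: 0.0
```

```bash
python3 - <<'E'
from h import *
plan(.492,.269,.19,176)
for n in('wrist','top','side'):
    c=caps(n,8) if n!='top' else cam(n)
    print(n,proj(c,[(.5614,.2656,.106),(.564,.314,.106),(.5585,.2174,.106)]).round(0).tolist())
    for s in silhouettes(n,'bottle_a_mid'):
        ys,xs=np.nonzero(s['pixels']);print('  ',round(s['p'],2),np.round(s['extent']),len(xs))
E
```

```text
at [0.4433 0.2245 0.1668] [-180.     0.   176.4] turn z 0.008 shift@targetyaw (np.float64(-0.0455), np.float64(0.0478), np.float64(-0.0232)) F [-0.2  0.7  0.1] w 0.0601 0.0 t 46.0
wrist r [322.7 318.8] [311, 315, 24, 7, 113] z.063 [0.5703 0.216  0.063 ] z.1 [0.5421 0.218  0.1   ]
wrist b [297.5 309.2] [294, 295, 6, 27, 93] z.063 [0.5568 0.1904 0.063 ] z.1 [0.5305 0.1959 0.1   ]
wrist b [374.3 318. ] [363, 315, 23, 6, 104] z.063 [0.5727 0.2707 0.063 ] z.1 [0.5442 0.265  0.1   ]
wrist [[376.0, 338.0], [430.0, 338.0], [323.0, 338.0]]
top [[280.0, 197.0], [258.0, 195.0], [303.0, 198.0]]
   0.59 [249. 188. 268. 202.] 159
side r [327.3 178.6] [323, 174, 10, 10, 80] z.063 [0.5594 0.2613 0.063 ] z.1 [0.5595 0.216  0.1   ]
side r [180.2 194. ] [178, 189, 6, 10, 21] z.063 [0.1719 0.1831 0.063 ] z.1 [0.1916 0.1417 0.1   ]
side r [201. 197.] [182, 190, 31, 14, 137] z.063 [0.2298 0.1734 0.063 ] z.1 [0.2465 0.1325 0.1   ]
side b [582.3  67.4] [562, 51, 43, 34, 1089] z.063 [1.5636 0.9978 0.063 ] z.1 [1.513  0.9152 0.1   ]
side b [491.1 124.6] [472, 107, 41, 37, 1169] z.063 [1.0852 0.5565 0.063 ] z.1 [1.0588 0.4962 0.1   ]
side b [528.5 163.7] [509, 146, 42, 38, 1219] z.063 [1.1359 0.3494 0.063 ] z.1 [1.1069 0.2995 0.1   ]
side b [318.8 162.8] [317, 160, 4, 7, 20] z.063 [0.5338 0.3322 0.063 ] z.1 [0.5352 0.2832 0.1   ]
side b [328.5 167.2] [324, 163, 10, 9, 71] z.063 [0.5618 0.3128 0.063 ] z.1 [0.5618 0.2648 0.1   ]
side b [316.4 173.9] [315, 168, 4, 13, 28] z.063 [0.5286 0.2812 0.063 ] z.1 [0.5302 0.2348 0.1   ]
side b [322.2 197.6] [311, 188, 23, 15, 153] z.063 [0.5472 0.1825 0.063 ] z.1 [0.548  0.1411 0.1   ]
side [[328.0, 165.0], [330.0, 155.0], [327.0, 176.0]]
   0.54 [302. 158. 337. 207.] 593
   0.45 [304. 151. 337. 245.] 1628
```

All three stand on deck: red at (.560,.216) and blue at (.562,.265) from the side camera at cap height, and white as before. Back to the handle.

play_rows([
  [[-0.023,0.024,0,0,0,0.007,0.05],[-0.0225,0.0235,0,0,0,0,0.05],[0,0,0.02,0,0,0,0.05],[0,0,0.035,0,0,0,0.05],[0,0,0.03,0,0,0,0.05],[0,0,0.014,0,0,0,0.05],[0,0,0,0,0,0,0.03],[0,0,0,0,0,0,0],[0,0,0,0,0,0,0],[0,0,0,0,0,0,0],[0,0,0,0,0,0,0],[0,0,0,0,0,0,0]],
], force=30)

```text
time_s: 47.45
tool_pos: [0.4918, 0.2698, 0.069]
tool_rot: [179.9, 0.1, 175.8]
force: [-0.7, 1.1, 2.8]
grip_width: 0.014
grasp_force: 30.0
```

play_rows([
  [[0,-0.002,0,0,0,0,0],[0,-0.005,0,0,0,0,0],[0,-0.008,0,0,0,0,0],[0,-0.01,0,0,0,0,0],[0,-0.01,0,0,0,0,0],[0,-0.01,0,0,0,0,0],[0,-0.01,0,0,0,0,0],[0,-0.01,0,0,0,0,0],[0,-0.01,0,0,0,0,0],[0,-0.01,0,0,0,0,0],[0,-0.007,0,0,0,0,0],[0,-0.004,0,0,0,0,0]],
])

```text
time_s: 48.65
tool_pos: [0.4848, 0.1724, 0.069]
tool_rot: [179.9, 0.1, 175.8]
force: [0.1, 2.7, 6.3]
grip_width: 0.014
grasp_force: 30.0
```

play_rows([
  [[0,-0.002,0,0,0,0,0],[0,-0.001,0,0,0,0,0],[0,-0.001,0,0,0,0,0],[0,-0.001,0,0,0,0,0],[0,-0.001,0,0,0,0,0],[0,0,0,0,0,0,0],[0,0,0,0,0,0,0]],
])

```text
time_s: 49.35
tool_pos: [0.4847, 0.1711, 0.069]
tool_rot: [179.6, 0.2, 175.9]
force: [2.0, 10.9, 2.5]
grip_width: 0.0138
grasp_force: 30.0
```

play_rows([
  [[0,0,0,0,0,0,0.03],[0,0,0,0,0,0,0.05],[0,0,0,0,0,0,0.05],[0,0,-0.03,0,0,0,0.05],[0,0,-0.045,0,0,0,0.05],[0,0,-0.045,0,0,0,0.05],[-0.015,0.037,0,0,0,0,0.05],[-0.015,0.038,0,0,0,0,0.05],[-0.015,0.038,0,0,0,0,0.05],[-0.015,0.038,0,0,0,0,0.05],[-0.015,0.038,0,0,0,0,0.05],[-0.015,0.037,0,0,0,0,0.05]],
])

```text
time_s: 50.55
tool_pos: [0.5903, 0.3857, 0.1866]
tool_rot: [-179.8, -0.1, 175.8]
force: [0.9, -0.7, 0.4]
grip_width: 0.0502
grasp_force: 0.0
```

play_rows([
  [[0,0,0,0,0,0,0.05],[0,0,0,0,0,0,0.05]],
])

```text
time_s: 50.75
tool_pos: [0.5895, 0.3851, 0.1857]
tool_rot: [-179.8, -0.1, 175.8]
force: [1.6, -0.5, 0.2]
grip_width: 0.0499
grasp_force: 0.0
```

```bash
python3 - <<'E'
from h import *
plan(.5895,.390,.0755,176)
for n in ('wrist','side'):
    c=caps(n,8)
    print(n,proj(c,[sh(.021,.178,.09),(.5614,.1656,.106),(.5585,.1174,.106)]).round(1).tolist())
    q=sh(0,.0496-.1);
E
```

```text
at [0.5895 0.3851 0.1857] [-1.798e+02 -1.000e-01  1.758e+02] turn z -0.003 shift@targetyaw (np.float64(0.0004), np.float64(0.0049), np.float64(0.1102)) F [ 1.6 -0.5  0.2] w 0.0499 0.0 t 50.8
wrist r [328.6 148.4] [326, 145, 6, 7, 32] z.063 [0.5404 0.3935 0.063 ] z.1 [0.5369 0.3933 0.1   ]
wrist r [ 16.1 187.3] [0, 170, 38, 36, 1122] z.063 [0.5559 0.0802 0.063 ] z.1 [0.5504 0.1205 0.1   ]
wrist r [329.2 210. ] [320, 196, 20, 28, 428] z.063 [0.6019 0.3899 0.063 ] z.1 [0.5905 0.3902 0.1   ]
wrist b [112.2 184.1] [6, 142, 188, 77, 3508] z.063 [0.5596 0.1769 0.063 ] z.1 [0.5537 0.2047 0.1   ]
wrist b [ 68.  185.8] [46, 170, 46, 34, 1205] z.063 [0.5582 0.1325 0.063 ] z.1 [0.5524 0.166  0.1   ]
wrist [[329.0, 206.8], [64.9, 197.6], [8.8, 198.3]]
side r [180.1 193.8] [178, 189, 6, 10, 22] z.063 [0.1715 0.184  0.063 ] z.1 [0.1912 0.1425 0.1   ]
side r [201.4 197.1] [182, 190, 31, 14, 135] z.063 [0.2309 0.173  0.063 ] z.1 [0.2476 0.1321 0.1   ]
side r [323.4 204.5] [318, 200, 12, 11, 97] z.063 [0.5511 0.156  0.063 ] z.1 [0.5516 0.1159 0.1   ]
side b [582.3  67.3] [562, 51, 43, 34, 1087] z.063 [1.5636 0.9981 0.063 ] z.1 [1.513  0.9155 0.1   ]
side b [491.1 124.6] [471, 107, 42, 37, 1168] z.063 [1.0852 0.5569 0.063 ] z.1 [1.0588 0.4966 0.1   ]
side b [528.5 163.8] [509, 146, 42, 38, 1217] z.063 [1.1357 0.3491 0.063 ] z.1 [1.1067 0.2993 0.1   ]
side b [315.3 185.3] [313, 182, 5, 9, 26] z.063 [0.5275 0.2315 0.063 ] z.1 [0.5292 0.1877 0.1   ]
side b [325.2 191.5] [321, 187, 10, 10, 76] z.063 [0.5547 0.2068 0.063 ] z.1 [0.5551 0.1642 0.1   ]
side b [312.1 198. ] [311, 193, 3, 11, 21] z.063 [0.5211 0.1796 0.063 ] z.1 [0.5231 0.1384 0.1   ]
side b [318.2 223.9] [306, 213, 27, 17, 202] z.063 [0.54   0.0854 0.063 ] z.1 [0.5411 0.0489 0.1   ]
side [[338.8, 144.0], [327.8, 189.4], [326.3, 202.3]]
```

Both coloured bottles moved 100 mm with the deck and stand upright. The cap is where expected, so I'll grip it and flip it back.

play_rows([
  [[0,0.005,0.02,0,0,0,0.05],[0,0,0.03,0,0,0,0.05],[0,0,0.03,0,0,0,0.05],[0,0,0.02,0,0,0,0.05],[0,0,0.01,0,0,0,0.05],[0,0,0,0,0,0,0.03],[0,0,0,0,0,0,0.0],[0,0,0,0,0,0,0.0],[0,0,0,0,0,0,0.0],[0,0,0,0,0,0,0.0],[0,0,0,0,0,0,0.0]],
], force=40)

```text
time_s: 51.95
tool_pos: [0.5911, 0.3903, 0.079]
tool_rot: [-180.0, 0.1, 175.8]
force: [0.1, -2.9, 4.6]
grip_width: 0.0162
grasp_force: 40.0
```

play_rows([
  [[-0.0012,0,-0.0028,0,0,0,0],[-0.0012,0,-0.0028,0,0,0,0],[-0.0012,0,-0.0028,0,0,0,0],[-0.0012,0,-0.0028,0,0,0,0],[-0.0006,0,-0.0014,0,0,0,0],[0,0,0,0,0,0,0],[0,0,0,0,0,0,0]],
])

```text
time_s: 52.65
tool_pos: [0.5949, 0.3901, 0.0896]
tool_rot: [-179.9, -0.1, 175.8]
force: [-2.4, -2.8, -8.5]
grip_width: 0.0164
grasp_force: 40.0
```

play_rows([
  [[0.0061,0,-0.0022,0,0,0,0],[0.0063,0,-0.0016,0,0,0,0],[0.0064,0,-0.001,0,0,0,0],[0.0065,0,-0.0003,0,0,0,0],[0.0065,0,0.0003,0,0,0,0],[0.0064,0,0.001,0,0,0,0],[0.0063,0,0.0016,0,0,0,0],[0.0061,0,0.0022,0,0,0,0],[0.002,0,0.001,0,0,0,0],[0.001,0,0,0,0,0,0],[0,0,0,0,0,0,0],[0,0,0,0,0,0,0]],
])

```text
time_s: 53.85
tool_pos: [0.5459, 0.3937, 0.0921]
tool_rot: [179.9, 0.4, 175.7]
force: [6.3, -3.8, -6.5]
grip_width: 0.0168
grasp_force: 40.0
```

play_rows([
  [[0.002,0,0.001,0,0,0,0],[0.002,0,0.001,0,0,0,0],[0,0,0,0,0,0,0],[0,0,0,0,0,0,0]],
])

```text
time_s: 54.25
tool_pos: [0.5427, 0.394, 0.0905]
tool_rot: [179.9, 0.5, 175.7]
force: [8.4, -3.5, -6.4]
grip_width: 0.0167
grasp_force: 40.0
```

play_rows([
  [[-0.001,0,0.003,0,0,0,0],[-0.001,0,0.003,0,0,0,0],[0,0,0,0,0,0,0.05],[0,0,0,0,0,0,0.05],[0,0,0,0,0,0,0.05],[0,0,0,0,0,0,0.05],[0,0,-0.04,0,0,0,0.05],[0,0,-0.04,0,0,0,0.05],[0,0,-0.025,0,0,0,0.05],[0,0,0,0,0,0,0.05],[0,0,0,0,0,0,0.05]],
])

```text
time_s: 55.35
tool_pos: [0.54, 0.3957, 0.1876]
tool_rot: [179.9, 0.0, 175.9]
force: [-0.7, 0.7, -0.3]
grip_width: 0.0505
grasp_force: 0.0
```

```bash
python3 - <<'E'
from h import *
plan(.5485,.392,.19,176)
c=caps('wrist',8)
print(proj(c,[sh(-.021,.178,.09),sh(-.0264,.178,.1025),sh(-.0257,.178,.101),sh(-.031,.178,.1135),sh(.021,.178,.09)]).round(1).tolist())
for s in silhouettes('wrist','toggle_cap'): print(s['p'],np.round(s['extent']))
E
```

```text
at [0.54   0.3957 0.1876] [179.9   0.  175.9] turn z -0.002 shift@targetyaw (np.float64(-0.0087), np.float64(-0.0031), np.float64(-0.0024)) F [-0.7  0.7 -0.3] w 0.0505 0.0 t 55.4
wrist r [321.1 195.9] [318, 193, 7, 7, 41] z.063 [0.538  0.3941 0.063 ] z.1 [0.5285 0.3951 0.1   ]
wrist r [321.  215.5] [313, 207, 17, 18, 240] z.063 [0.5588 0.3924 0.063 ] z.1 [0.5466 0.3936 0.1   ]
wrist r [ 29.  235.5] [0, 223, 44, 35, 523] z.063 [0.5585 0.0863 0.063 ] z.1 [0.5463 0.1269 0.1   ]
wrist b [112.7 202.1] [14, 189, 177, 54, 2062] z.063 [0.5292 0.1832 0.063 ] z.1 [0.5208 0.2113 0.1   ]
wrist b [ 74.3 234.1] [53, 222, 43, 25, 713] z.063 [0.5603 0.134  0.063 ] z.1 [0.5479 0.1684 0.1   ]
wrist b [105.1 256.3] [91, 249, 31, 13, 241] z.063 [0.5877 0.1589 0.063 ] z.1 [0.5717 0.1901 0.1   ]
[[320.7, 214.3], [320.5, 212.9], [320.5, 213.1], [320.4, 211.7], [320.9, 255.5]]
0.8 [304. 206. 336. 227.]
```

play_rows([
  [[0.02,0.01,-0.01,0,0,0,0.05],[0.042,0.0213,-0.004,0,0,0,0.05],[0.042,0.0213,-0.004,0,0,0,0.05],[0.042,0.0213,-0.004,0,0,0,0.05],[0.042,0.0213,-0.004,0,0,0,0.05],[0.042,0.0213,-0.004,0,0,0,0.05],[0.042,0.0213,-0.004,0,0,0,0.05],[0.042,0.0213,-0.004,0,0,0,0.05],[0.042,0.0213,-0.004,0,0,0,0.05],[0.02,0.01,0,0,0,0,0.05],[0,0,0,0,0,0,0.05]],
])

```text
time_s: 56.55
tool_pos: [0.1726, 0.6136, 0.2266]
tool_rot: [-179.9, -0.2, 176.3]
force: [0.2, -0.3, 0.3]
grip_width: 0.0502
grasp_force: 0.0
```

```bash
python3 - <<'E'
from h import *
plan(.145,.634,.22,176)
for n,win in(('top',(170,215,205,245)),('side',(125,165,312,345))):
    c=cam(n);old=cv2.imread(f'pics/{n}0.png')[...,::-1]
    for t,f in(('old',old),('new',c['frame'])):
        g=f[win[0]:win[1],win[2]:win[3]].astype(int)
        w=np.clip(g[...,0]-g[...,1:].max(2)-60,0,None).astype(float);m=w>0
        ys,xs=np.nonzero(m);print(n,t,m.sum(),(xs.min()+win[2],xs.max()+win[2],ys.min()+win[0],ys.max()+win[0]),(w*np.arange(w.shape[1])).sum()/w.sum()+win[2],(w*np.arange(w.shape[0])[:,None]).sum()/w.sum()+win[0])
    for dz in(0,1): print('pred',proj(c,[sh(-.021-.0047*dz,.178,.095+.011*dz)]).round(1))
    d=np.abs(c['frame'].astype(int)-old).sum(2)>90
    for k in('petri_mid','tape_mid','marker_mid','bottle_a_mid'):
        for s in silhouettes(n,k)[:4]: print(n,k,round(s['p'],2),np.round(s['extent']))
    for P in [(.556,.214,.106),(.5544,.1656,.106),(.5515,.1174,.106)]:
        u,v=proj(c,P)[0].round().astype(int);print('cap px',u,v,c['frame'][v-1:v+2,u-1:u+2].reshape(-1,3).mean(0).round())
E
```

```text
at [0.1726 0.6136 0.2266] [-179.9   -0.2  176.3] turn z 0.006 shift@targetyaw (np.float64(0.0289), np.float64(0.0185), np.float64(0.0066)) F [ 0.2 -0.3  0.3] w 0.0502 0.0 t 56.5
top old 78 (np.int64(219), np.int64(228), np.int64(199), np.int64(212)) 223.2869135802469 204.44296296296295
top new 80 (np.int64(219), np.int64(228), np.int64(199), np.int64(212)) 223.293239251723 204.36888743025926
pred [[222.5 203. ]]
pred [[221.2 204.3]]
top petri_mid 0.89 [197. 244. 223. 263.]
top tape_mid 0.56 [230. 247. 260. 281.]
top tape_mid 0.3 [292. 183. 365. 240.]
top marker_mid 0.66 [286. 157. 336. 164.]
top bottle_a_mid 0.86 [295. 195. 313. 212.]
cap px 304 199 [247. 247. 247.]
cap px 326 200 [ 57. 113. 244.]
cap px 349 201 [247. 103.  80.]
side old 69 (np.int64(321), np.int64(329), np.int64(138), np.int64(155)) 325.03598531211753 141.89033047735617
side new 69 (np.int64(321), np.int64(329), np.int64(138), np.int64(155)) 325.02272727272725 141.8742746615087
pred [[324.6 141.7]]
pred [[323.  138.4]]
side petri_mid 0.78 [283. 151. 300. 164.]
side tape_mid 0.82 [271. 161. 297. 185.]
side bottle_a_mid 0.51 [318. 171. 334. 191.]
cap px 326 177 [247. 247. 247.]
cap px 325 189 [ 39. 102. 240.]
cap px 323 202 [247.  82.  51.]
```

The cap looks the same as at the start, so it's locked and in. All three caps are where the far-end deck puts them, and the bystanders haven't moved.

```bash
python3 -c "
from cell import *
print(sign_off())"
```

```text
the job is handed in; nothing more can be done
None
```

The job is handed in, with no verdict returned: the toggle reads locked with its bat in, the carriage is at the far end, and white, blue and red stand upright on the deck; the dish, tape and marker were not disturbed.

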